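# Fill and cover the truffle presentation tray

## Task

Make up the presentation tray for the shop counter: set every truffle from the sheet pan into a dimple of its own, and pour all the hazelnuts from the measuring cup into the open well beside them. Stand the empty cup upright on the table again, and at last put the cover on the tray so that it sits fully down on the base plate; leave the marker pen, the sugar dredger and the small board where they are.

Things in the scene. Friction and masses are not known exactly. Their poses are not given: they have to be found in the camera images.
- tray_base: presentation tray, fixed: wooden base plate 180 (x) x 270 (y) mm, 8 mm thick, origin at the centre of its underside, z up. On it a low cream wall, 148 x 238 mm outside, 4 mm thick, top 24 mm above the table. A cross wall at y = +29 mm parts the inside: six cups with dimples on the -y side, the open well on the +y side
- dimples (a point): middle of the six dimples; axes as tray_base. They lie at x = -46, 0, 46 mm by y = -31, 31 mm of this point, each a shallow round dimple in a moulded cup 33 mm wide, lip 19 mm above the table. A truffle in a dimple rests on its lip, its centre over the dimple's middle and 31.6 mm above the table (this point's height)
- well (a point): centre of the well's floor, 8 mm above the table; axes as tray_base; the floor reaches 70 mm to either side in x and 42 mm in y, its walls are 16 mm high
- cover: grey box-shaped cover of the tray, loose, 0.28 to 0.44 kg, open below, 162 (x) x 252 (y) mm outside, 154 x 244 mm inside; origin at the centre of its rim plane, z up, roof top 54 mm above it. It goes over the low wall with 3 mm to spare all round, its rim on the base plate (origin 8 mm above the table, over the tray's), long side along the tray's long side, either way round
- cover_handle (a point): centre of the wooden bar handle on the cover's roof: bar 16 mm wide (x), 90 mm long (y) and 14 mm high (centre 86 mm above the rim), on two posts 30 mm to either side; between roof and bar 25 mm are free
- sheet_pan: small aluminium sheet pan lined with brown baking paper, fixed, 200 (x) x 190 (y) mm, floor 3 mm and rim 14 mm above the table, rim 4 mm thick; origin at the centre of its underside
- truffle_0: chocolate truffle, a hard brown ball 34 mm across, 22 g, that rolls when pushed and comes to rest in some centimetres; origin at its centre. At the start on the sheet pan (4 to 6 truffles are there)
- truffle_1: chocolate truffle, a hard brown ball 34 mm across, 22 g, that rolls when pushed and comes to rest in some centimetres; origin at its centre. At the start on the sheet pan (4 to 6 truffles are there)
- truffle_2: chocolate truffle, a hard brown ball 34 mm across, 22 g, that rolls when pushed and comes to rest in some centimetres; origin at its centre. At the start on the sheet pan (4 to 6 truffles are there)
- truffle_3: chocolate truffle, a hard brown ball 34 mm across, 22 g, that rolls when pushed and comes to rest in some centimetres; origin at its centre. At the start on the sheet pan (4 to 6 truffles are there)
- truffle_4: chocolate truffle, a hard brown ball 34 mm across, 22 g, that rolls when pushed and comes to rest in some centimetres; origin at its centre. At the start on the sheet pan (4 to 6 truffles are there)
- truffle_5: chocolate truffle, a hard brown ball 34 mm across, 22 g, that rolls when pushed and comes to rest in some centimetres; origin at its centre. At the start on the sheet pan (4 to 6 truffles are there)
- measuring_cup: clear round measuring cup, loose, 60 g, 70 mm high, 48 mm wide at the foot and 66 mm at the rim (about 60 mm at half height), open at the top; origin at the centre of its foot, z up through its mouth. The hazelnuts start in it; they roll out when it is tipped 20 to 25 degrees past level. Smooth tapered wall: hold it with 25 N or so
- nut_0: smooth sugar-coated hazelnut, a ball 16 mm across, 10 g, that rolls and slides easily; origin at its centre; at the start in the measuring cup
- nut_1: smooth sugar-coated hazelnut, a ball 16 mm across, 10 g, that rolls and slides easily; origin at its centre; at the start in the measuring cup
- nut_2: smooth sugar-coated hazelnut, a ball 16 mm across, 10 g, that rolls and slides easily; origin at its centre; at the start in the measuring cup
- nut_3: smooth sugar-coated hazelnut, a ball 16 mm across, 10 g, that rolls and slides easily; origin at its centre; at the start in the measuring cup
- nut_4: smooth sugar-coated hazelnut, a ball 16 mm across, 10 g, that rolls and slides easily; origin at its centre; at the start in the measuring cup
- nut_5: smooth sugar-coated hazelnut, a ball 16 mm across, 10 g, that rolls and slides easily; origin at its centre; at the start in the measuring cup
- marker_pen: marker pen 138 mm long, 15 mm thick, lying behind the tray, to be left alone; origin under its centre
- sugar_dredger: metal sugar dredger 72 mm wide and 108 mm high standing behind the tray on the right, to be left alone; origin under its centre
- small_board: small wooden board 85 x 130 x 10 mm lying at the back on the left, to be left alone; origin under its centre
Not all that is in view belongs to the job. Several things look just like the measuring_cup: the one meant starts nearest to the robot's base.

How it is judged (in metres and radians):
On the way, in this order (a step that is already met when the one before it is completed fails the run):
1. every truffle lies in a dimple and every hazelnut in the well, the cover not yet on (x of truffle_0 in the frame of tray_base between -0.052 and 0.052 m and y of truffle_0 in the frame of tray_base between -0.08 and -0.006 m and z of truffle_0 in the frame of tray_base between 0.03 and 0.0332 m and x of truffle_1 in the frame of tray_base between -0.052 and 0.052 m and y of truffle_1 in the frame of tray_base between -0.08 and -0.006 m and z of truffle_1 in the frame of tray_base between 0.03 and 0.0332 m and x of truffle_2 in the frame of tray_base between -0.052 and 0.052 m and y of truffle_2 in the frame of tray_base between -0.08 and -0.006 m and z of truffle_2 in the frame of tray_base between 0.03 and 0.0332 m and x of truffle_3 in the frame of tray_base between -0.052 and 0.052 m and y of truffle_3 in the frame of tray_base between -0.08 and -0.006 m and z of truffle_3 in the frame of tray_base between 0.03 and 0.0332 m and x of truffle_4 in the frame of tray_base between -0.052 and 0.052 m and y of truffle_4 in the frame of tray_base between -0.08 and -0.006 m and z of truffle_4 in the frame of tray_base between 0.03 and 0.0332 m and x of truffle_5 in the frame of tray_base between -0.052 and 0.052 m and y of truffle_5 in the frame of tray_base between -0.08 and -0.006 m and z of truffle_5 in the frame of tray_base between 0.03 and 0.0332 m and x of nut_0 in the frame of well between -0.071 and 0.071 m and y of nut_0 in the frame of well between -0.043 and 0.043 m and z of nut_0 in the frame of well between 0 and 0.04 m and x of nut_1 in the frame of well between -0.071 and 0.071 m and y of nut_1 in the frame of well between -0.043 and 0.043 m and z of nut_1 in the frame of well between 0 and 0.04 m and x of nut_2 in the frame of well between -0.071 and 0.071 m and y of nut_2 in the frame of well between -0.043 and 0.043 m and z of nut_2 in the frame of well between 0 and 0.04 m and x of nut_3 in the frame of well between -0.071 and 0.071 m and y of nut_3 in the frame of well between -0.043 and 0.043 m and z of nut_3 in the frame of well between 0 and 0.04 m and x of nut_4 in the frame of well between -0.071 and 0.071 m and y of nut_4 in the frame of well between -0.043 and 0.043 m and z of nut_4 in the frame of well between 0 and 0.04 m and x of nut_5 in the frame of well between -0.071 and 0.071 m and y of nut_5 in the frame of well between -0.043 and 0.043 m and z of nut_5 in the frame of well between 0 and 0.04 m and not (horizontal distance between cover and tray_base below 0.006 m and height (world z) of cover below 0.012 m and angle between cover's own z axis and vertical below 0.04 rad and angle between the x axis of cover and the x axis of tray_base, either way round below 0.06 rad)), for 0.2 s.
2. the cover sits fully down on the base plate (horizontal distance between cover and tray_base below 0.006 m and height (world z) of cover below 0.012 m and angle between cover's own z axis and vertical below 0.04 rad and angle between the x axis of cover and the x axis of tray_base, either way round below 0.06 rad), for 0.2 s.
At the end, for the whole second after the job is handed in: each truffle resting in a dimple (centre 30 to 33.2 mm high); all hazelnuts in the well; cover centred within 6 mm, within 0.06 rad of the tray, level, its rim within 4 mm of the base plate; cup upright on the table; cup and cover at rest (all of step 2 and x of truffle_0 in the frame of tray_base between -0.052 and 0.052 m and y of truffle_0 in the frame of tray_base between -0.08 and -0.006 m and z of truffle_0 in the frame of tray_base between 0.03 and 0.0332 m and x of truffle_1 in the frame of tray_base between -0.052 and 0.052 m and y of truffle_1 in the frame of tray_base between -0.08 and -0.006 m and z of truffle_1 in the frame of tray_base between 0.03 and 0.0332 m and x of truffle_2 in the frame of tray_base between -0.052 and 0.052 m and y of truffle_2 in the frame of tray_base between -0.08 and -0.006 m and z of truffle_2 in the frame of tray_base between 0.03 and 0.0332 m and x of truffle_3 in the frame of tray_base between -0.052 and 0.052 m and y of truffle_3 in the frame of tray_base between -0.08 and -0.006 m and z of truffle_3 in the frame of tray_base between 0.03 and 0.0332 m and x of truffle_4 in the frame of tray_base between -0.052 and 0.052 m and y of truffle_4 in the frame of tray_base between -0.08 and -0.006 m and z of truffle_4 in the frame of tray_base between 0.03 and 0.0332 m and x of truffle_5 in the frame of tray_base between -0.052 and 0.052 m and y of truffle_5 in the frame of tray_base between -0.08 and -0.006 m and z of truffle_5 in the frame of tray_base between 0.03 and 0.0332 m and x of nut_0 in the frame of well between -0.071 and 0.071 m and y of nut_0 in the frame of well between -0.043 and 0.043 m and z of nut_0 in the frame of well between 0 and 0.04 m and x of nut_1 in the frame of well between -0.071 and 0.071 m and y of nut_1 in the frame of well between -0.043 and 0.043 m and z of nut_1 in the frame of well between 0 and 0.04 m and x of nut_2 in the frame of well between -0.071 and 0.071 m and y of nut_2 in the frame of well between -0.043 and 0.043 m and z of nut_2 in the frame of well between 0 and 0.04 m and x of nut_3 in the frame of well between -0.071 and 0.071 m and y of nut_3 in the frame of well between -0.043 and 0.043 m and z of nut_3 in the frame of well between 0 and 0.04 m and x of nut_4 in the frame of well between -0.071 and 0.071 m and y of nut_4 in the frame of well between -0.043 and 0.043 m and z of nut_4 in the frame of well between 0 and 0.04 m and x of nut_5 in the frame of well between -0.071 and 0.071 m and y of nut_5 in the frame of well between -0.043 and 0.043 m and z of nut_5 in the frame of well between 0 and 0.04 m and angle between measuring_cup's own z axis and vertical below 0.06 rad and height (world z) of measuring_cup below 0.006 m and linear speed of each of measuring_cup, cover below 0.02 m/s); the robot touches nothing.
It fails at once if marker pen, dredger or board moved more than 4 cm or the dredger tipped over (distance of any of marker_pen, sugar_dredger, small_board from where it was at the start of the episode above 0.04 m or angle between sugar_dredger's own z axis and vertical above 0.5 rad).
Of truffle_0, truffle_1, truffle_2, truffle_3, truffle_4, truffle_5 only 4 to 6 are there at a start; the rules pass over those that are not, and their reading is None.
At some moment in a run one of cover, truffle_0, truffle_1, truffle_2, truffle_3, truffle_4, truffle_5 may be knocked a few centimetres aside while the robot is not near it.
It also fails if it takes over 210 s, if anything falls off the work surface, if the arm or the gripper's body presses on something with over 40 N, if the wrist force passes 120 N, or if a joint passes its speed limit or range.

## Robot

A 7-joint arm with a two-finger parallel gripper is mounted at the origin on a cart in front of the work surface, level with it; the furniture and walls round the work are solid. World frame = base frame: x ahead of the robot, y to its left, z up, the work surface at z = 0. Lengths are in m, angles in degrees, forces in N, time in s.
With the tool pointing down it reaches from about 0.35 to 0.9 m from the base axis. Payload 7.2 kg.
Tool frame: the origin (TCP) lies midway between the tips of the shut fingers; the grasp point (between the pads) lies 19 mm behind it; z points along the fingers, y is the line along which they close (so a half turn about z gives the same grasp; the last joint's range is limited). The gripper opens to 85 mm and grips with 20 to 120 N. Pads are 22 mm wide; open, the fingers measure 114 mm over their backs; the gripper's body (76 mm by 85 mm) begins 54 mm behind the grasp point. The pads swing forward as they close: fully open they stand 13 mm farther back than shut.
Start: joints at [-75.642, 23.554, -0.728, 91.456, 0.321, 64.991, -4.71], TCP at [0.196, 0.594, 0.199] pointing down, gripper open.
Joint ranges: [-169.25, 169.25], [-16.82, 113.86], [-84.01, 82.57], [7.8, 145.47], [-59.2, 239.2], [7.22, 106.19], [-163.78, 163.78]. Speed limits (degrees/s): [136.94, 136.94, 172.46, 172.46, 180, 180, 180].

## Interface

Orientations are given as [roll, pitch, yaw] about the fixed x, y, z axes, in that order (R = Rz(yaw) Ry(pitch) Rx(roll)).
In Python, from station import * gives the robot as it stands.
- The arm moves only by the tool move_arm, never from a script. Its argument "rows" is a list of rows, each a list of 7 numbers: the shift along the tool's x, y, z in cm, then the turn, a rotation vector about the tool's x, y, z in degrees, then the opening in per cent of the stroke, from 0 (shut) to 100 (fully open). A call has 1 to 20 rows; each row is the pose to reach, as a shift and turn from the pose commanded when the call began, along the tool's axes at that moment; what a row does not reach only later rows make up. A row lasts 1/12 s, in which the tool goes at most 41.7 mm and 7.16 degrees, less where a joint would pass 70% of its speed; a pose out of reach is approached as far as the arm can. A call with a gripper value outside its range is refused whole. The fingers move at their own pace and stop on an object; "grip_force" is the grip in N (left out, the last holds). Time passes only in rows, so rows that repeat a pose let the fingers close. It gives the time, the measured TCP pose, the force, the opening and the grip force at its end, in the units of the state.
- get_state(): the state, without advancing time (a new reading comes with each control period).
- get_image(name): name is "scene" or "side" or "wrist"; returns a dict with "img" (384x512x3 uint8, blue, green, red), "fx", "fy", "cx", "cy" (pixels), "rvec" (rotation vector, rad) and "tvec" (3), from world to camera coordinates, as OpenCV has them; the wrist camera has in their place "mount" (4x4, takes a point from camera to tool coordinates, whose origin is the TCP and whose axes are the flange's). Camera axes: x right, y down, z forward; pixel columns grow to the right and rows downward; lengths in m; the calibration is good to about 2 mm. The wrist camera is an equidistant fisheye: a pixel r from the principal point sees the ray r / f radians off the axis. A picture is of the moment at which its call begins: read the wrist's pose just before it. There is no depth.
- close_job(): hands the job in; it is judged then, once.
Trained networks look in a picture, given as the dict that the camera call returned (one of the last four; its "shot" number tells which), for a name from the list of things; names that differ only in an ending like _2 or _b are one class to them, and where a whole thing is asked for, a point or a joint stands for the part that bears it (a point fixed in the world has none). Each returns a list of dicts, best first, with "conf" (0 to 1); they miss things now and then, are a little off and sometimes report something else, mostly with a low value. They report only what shows in the picture. A call takes as long as a camera call. They do not tell look-alikes from the thing itself.
- search_frame(picture, name): "centre" ([x, y, z] in m, in world coordinates, good to about 4 mm: the middle of the surface that is visible of it).
The state is a dict: "clock": time; "joints": joint angles; "joint_velocities": joint speeds; "tau": joint torques, N m; "eef_pos": TCP position; "eef_rot": TCP orientation; "contact_force": force on the tool from outside, world axes, zero at the start; "ft_torque": the same for the moment, N m; "opening": finger opening in m; "grasp_force": force on a finger pad.
Only numpy, scipy, OpenCV 4.12 (cv2) and the standard library are available. Lean on these libraries where they do the work, as an engineer would, in place of code of your own. Each camera call takes 0.05 s, during which the arm holds its last target. There are 200 camera calls.

## Working session

There is one attempt and no reset: what is moved stays moved. The work goes in short steps, Python scripts to look and compute and a tool call to move; the robot and the scene stay as the last step left them, time stands still between calls to the robot, and variables do not carry over. Pictures are saved under pics/ and viewed, at most 14 in all, crops included, and the job is handed in when it is done.

Besides the shell and the picture viewer there is one more tool, called after "Emit:" by a JSON object that holds its "method" and its "body". move_arm: Moves the arm, as the interface text tells. Its arguments: {"type":"object","properties":{"rows":{"type":"array"},"grip_force":{"type":"number"}},"required":["rows"]}

```bash
mkdir -p pics; ls
cat > h.py <<'E'
from station import *
import numpy as np, cv2
from scipy.spatial.transform import Rotation as R
def find(p,n,k=8,c=0.2):
    for d in search_frame(p,n)[:k]:
        if d['conf']>c: print(n,np.round(d['centre'],3),round(d['conf'],2))
def pix(p,X):
    r,_=cv2.Rodrigues(np.array(p['rvec'],float)); c=r@np.array(X,float)+np.array(p['tvec']).ravel()
    return p['fx']*c[0]/c[2]+p['cx'],p['fy']*c[1]/c[2]+p['cy']
def ray(p,u,v,z):
    r,_=cv2.Rodrigues(np.array(p['rvec'],float)); o=-r.T@np.array(p['tvec']).ravel()
    d=r.T@np.array([(u-p['cx'])/p['fx'],(v-p['cy'])/p['fy'],1]); return o+d*(z-o[2])/d[2]
def wray(p,s,u,v,z):
    a=np.array([u-p['cx'],v-p['cy']]);rr=np.hypot(*a);t=rr/p['fx']
    d=np.array([*(a/max(rr,1e-9)*np.sin(t)),np.cos(t)]); M=np.array(p['mount'])
    Q=R.from_euler('xyz',s['eef_rot'],degrees=True).as_matrix()
    o=Q@M[:3,3]+s['eef_pos']; d=Q@M[:3,:3]@d; return o+d*(z-o[2])/d[2]
def shift(X,s=None):
    s=s or get_state(); Q=R.from_euler('xyz',s['eef_rot'],degrees=True)
    return np.round(100*Q.inv().apply(np.array(X)-s['eef_pos']),2)
E
python3 - <<'E'
from h import *
s=get_state();print(s)
a=get_image('scene');b=get_image('side')
for k in 'scene',a,'side',b:
    if isinstance(k,dict): 
        for n in ['tray_base','cover','cover_handle','sheet_pan','truffle_0','measuring_cup','marker_pen','sugar_dredger','small_board']: find(k,n)
    else: print(k)
print(a['fx'],a['cx'],a['cy'])
cv2.imwrite('pics/a.png',a['img']);cv2.imwrite('pics/b.png',b['img'])
E
```

```text
pics
{'clock': 0.0, 'joints': array([-75.64342161,  23.60110612,  -0.73028861,  91.50471949,
         0.31984951,  64.99027881,  -4.71092754]), 'joint_velocities': array([-0.02906791,  0.00771919,  0.08910162,  0.07640723,  0.03470178,
       -0.04374671, -0.0486129 ]), 'tau': array([-3.01492364e-04, -6.00626135e+01,  6.81863297e-01, -2.99421000e+01,
        1.36739181e-02,  1.04052256e-02, -1.24762988e-05]), 'eef_pos': array([0.19571771, 0.59297819, 0.1980363 ]), 'eef_rot': array([-1.79906045e+02,  4.99316236e-03,  1.61737410e+02]), 'contact_force': array([ 1.14524467,  1.26094754, -0.36367959]), 'ft_torque': array([ 0.06025712, -0.00989384, -0.01374162]), 'grasp_force': 0.0, 'opening': 0.0851175285562451}
scene
tray_base [ 0.619 -0.042  0.01 ] 0.8
tray_base [0.493 0.27  0.026] 0.39
cover [ 0.513 -0.339  0.053] 0.76
cover_handle [ 0.512 -0.335  0.05 ] 0.89
cover_handle [ 0.615 -0.04   0.011] 0.7
cover_handle [0.425 0.047 0.051] 0.68
sheet_pan [0.478 0.318 0.005] 0.73
truffle_0 [0.556 0.333 0.028] 0.44
measuring_cup [0.422 0.046 0.051] 0.84
measuring_cup [ 0.378 -0.375  0.048] 0.84
marker_pen [0.797 0.059 0.01 ] 0.48
sugar_dredger [ 0.751 -0.257  0.066] 0.88
small_board [0.721 0.325 0.006] 0.51
side
tray_base [ 0.635 -0.007  0.007] 0.82
cover [ 0.546 -0.265  0.054] 0.8
cover_handle [ 0.551 -0.26   0.054] 0.9
sheet_pan [0.491 0.32  0.   ] 0.78
truffle_0 [0.559 0.356 0.024] 0.63
truffle_0 [0.566 0.293 0.024] 0.53
measuring_cup [ 0.381 -0.356  0.051] 0.76
measuring_cup [0.427 0.067 0.049] 0.6
marker_pen [0.798 0.073 0.008] 0.53
sugar_dredger [ 0.77  -0.224  0.068] 0.8
small_board [0.726 0.344 0.014] 0.78
361.04354872269516 257.7807947022157 191.3730288212272
```

View pics/a.png

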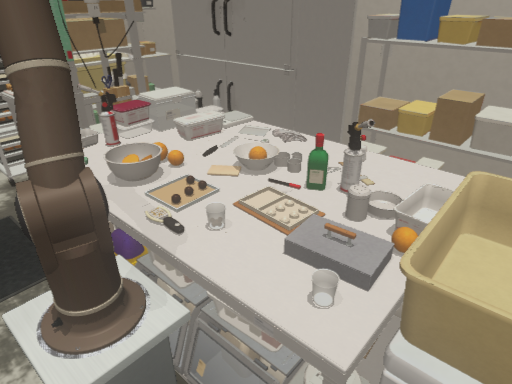

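View pics/b.png

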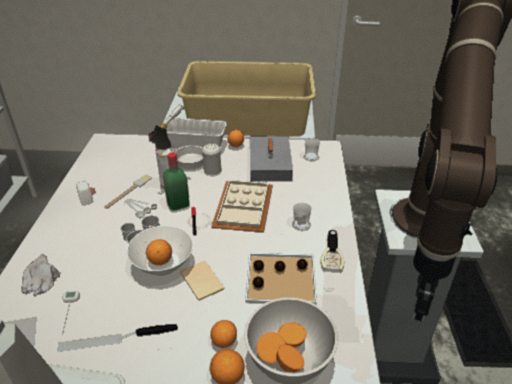

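The scene picture shows four truffles on the pan (about (190,180), (202,184), (189,191), (176,198)), the tray at (279,209) and the near cup at (216,215). The cover is at (338,245), with a look-alike cup at (324,288). The side view agrees.

Run:
```python
from h import *
a=get_image('scene');b=get_image('side')
for p,l in((a,[(190,180),(202,184),(189,191),(176,198)]),(b,[(258,265),(280,265),(302,265),(258,282)])):
    g=p['img'].astype(int)
    for u,v in l:
        w=g[v-7:v+8,u-7:u+8].sum(2); m=w<150+0*w
        ys,xs=np.nonzero(m); print(len(xs),u,v,np.round(ray(p,u-7+xs.mean(),v-7+ys.mean(),.02),3))
    print('cup foot',)
ca=cv2.resize(a['img'][165:285,140:400],None,fx=3,fy=3,interpolation=3);cb=cv2.resize(b['img'][125:305,205:345],None,fx=3.3,fy=3.3,interpolation=3)
cv2.imwrite('pics/c.png',ca);cv2.imwrite('pics/d.png',cb)
```

```text
0 190 180 [nan nan nan]
0 202 184 [nan nan nan]
0 189 191 [nan nan nan]
0 176 198 [nan nan nan]
cup foot
81 258 265 [0.565 0.282 0.02 ]
84 280 265 [0.501 0.283 0.02 ]
82 302 265 [0.434 0.27  0.02 ]
90 258 282 [0.562 0.35  0.02 ]
cup foot<stdin>:7: RuntimeWarning: Mean of empty slice.
  ret = ret.dtype.type(ret / rcount)
```

View pics/c.png

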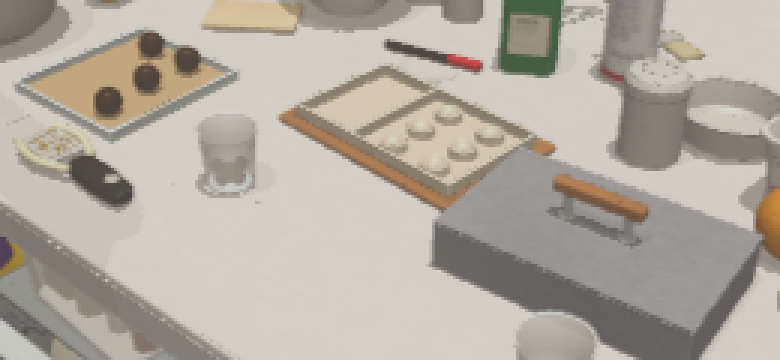

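View pics/d.png

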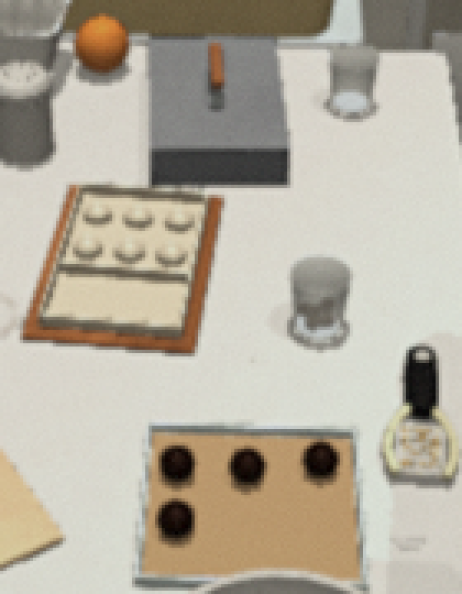

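The crops confirm four truffles, the tray with its well on the pan side, and the cover beyond the tray.

Run:
```python
from h import *
a=get_image('scene');b=get_image('side')
S=lambda c,z:[np.round(ray(b,205+x/3.3,125+y/3.3,z)[:2],3) for x,y in c]
A=lambda c,z:[np.round(ray(a,140+x/3,165+y/3,z)[:2],3) for x,y in c]
print('tray S',S([(75,187),(222,197),(195,352),(22,338)],.008))
print('wall S',S([(80,187),(207,193),(186,330),(42,322)],.024))
print('tray A',A([(280,117),(553,150)],.008),'wall',A([(390,66),(297,107),(455,190),(540,140)],.024))
print('roof S',S([(150,40),(272,38),(288,150),(150,150)],.054),'A',A([(433,222),(523,150),(760,237),(690,332)],.054))
print('handle S',S([(210,45),(221,43),(223,85),(212,87)],.093))
print('handle A',A([(553,180),(650,212)],.093))
print('cup S',S([(320,265)],.07),S([(319,335)],.002),'A',A([(227,125)],.07),A([(229,185)],.002))
print('truf A',A([(151,44),(187,59),(147,77),(108,101)],.02))
print('pan S',S([(150,428),(355,432),(363,587),(137,582)],.014))
```

```text
tray S [array([ 0.705, -0.16 ]), array([ 0.536, -0.15 ]), array([0.554, 0.116]), array([0.73 , 0.105])]
wall S [array([ 0.696, -0.138]), array([ 0.552, -0.135]), array([0.564, 0.101]), array([0.71 , 0.097])]
tray A [array([0.555, 0.103]), array([ 0.701, -0.175])] wall [array([0.713, 0.069]), array([0.565, 0.084]), array([ 0.549, -0.155]), array([ 0.687, -0.166])]
roof S [array([ 0.636, -0.417]), array([ 0.482, -0.432]), array([ 0.463, -0.182]), array([ 0.619, -0.172])] A [array([ 0.458, -0.196]), array([ 0.616, -0.189]), array([ 0.633, -0.432]), array([ 0.475, -0.443])]
handle S [array([ 0.558, -0.343]), array([ 0.545, -0.349]), array([ 0.539, -0.254]), array([ 0.552, -0.248])]
handle A [array([ 0.538, -0.271]), array([ 0.55 , -0.362])]
cup S [array([0.432, 0.046])] [array([0.429, 0.076])] A [array([0.434, 0.056])] [array([0.426, 0.05 ])]
truf A [array([0.563, 0.346]), array([0.566, 0.279]), array([0.502, 0.279]), array([0.434, 0.267])]
pan S [array([0.592, 0.232]), array([0.399, 0.226]), array([0.399, 0.412]), array([0.59 , 0.417])]
```

Run:
```python
from h import *
print(shift([.50,.31,.20]))
```

```text
[-37.76 -17.39  -0.11]
```

Emit:
{"method": "move_arm", "body": {"rows": [[-37.8,-17.4,0,0,0,-18.3,55],[-37.8,-17.4,0,0,0,-18.3,55],[-37.8,-17.4,0,0,0,-18.3,55],[-37.8,-17.4,0,0,0,-18.3,55],[-37.8,-17.4,0,0,0,-18.3,55],[-37.8,-17.4,0,0,0,-18.3,55],[-37.8,-17.4,0,0,0,-18.3,55],[-37.8,-17.4,0,0,0,-18.3,55],[-37.8,-17.4,0,0,0,-18.3,55],[-37.8,-17.4,0,0,0,-18.3,55],[-37.8,-17.4,0,0,0,-18.3,55],[-37.8,-17.4,0,0,0,-18.3,55],[-37.8,-17.4,0,0,0,-18.3,55],[-37.8,-17.4,0,0,0,-18.3,55]]}}

```text
clock: 2.37
eef_pos: [0.4992, 0.3112, 0.1988]
eef_rot: [180.0, -0.0, -179.8]
contact_force: [-0.3, -0.2, -0.8]
opening: 0.0471
grasp_force: 0.0
```

```bash
cat >> h.py <<'E'
def wrist(name):
    s=get_state(); p=get_image('wrist'); cv2.imwrite('pics/'+name,p['img']); return s,p
def rec():
    s=get_state(); open('log.txt','a').write(' '.join(map(str,[*s['joints'],*s['eef_pos'],*s['eef_rot']]))+'\n'); return s
def show(s): print(round(s['clock'],1),np.round(s['eef_pos'],4),np.round(s['eef_rot'],1),np.round(s['joints'],0),round(s['opening'],3),np.round(s['contact_force'],1))
def blobs(p,s,z,lo,hi,thr=170):
    m=(p['img'].astype(int).sum(2)<thr).astype(np.uint8)
    n,_,st,c=cv2.connectedComponentsWithStats(m)
    for i in range(1,n):
        if lo<st[i,4]<hi: print(st[i,:5],np.round(wray(p,s,*c[i],z),4))
E
python3 - <<'E'
from h import *
show(rec()); s,p=wrist('w1.png'); find(p,'truffle_0'); print(p['fx'],p['mount']); blobs(p,s,.02,60,3000)
E
```

```text
2.4 [0.4992 0.3112 0.1988] [ 180.    -0.  -179.8] [-40.  20.   5.  97.  -2.  63.  55.] 0.047 [-0.3 -0.2 -0.8]
truffle_0 [0.432 0.268 0.032] 0.86
truffle_0 [0.498 0.281 0.028] 0.7
truffle_0 [0.556 0.28  0.028] 0.67
truffle_0 [0.557 0.344 0.034] 0.63
297.3186396354542 [[ 3.69493081e-04 -9.50900354e-01 -3.09496979e-01  7.95896257e-02]
 [ 9.99999918e-01  3.00772752e-04  2.69754280e-04  1.10110524e-03]
 [-1.63421182e-04 -3.09497054e-01  9.50900388e-01 -1.73867435e-01]
 [ 0.00000000e+00  0.00000000e+00  0.00000000e+00  1.00000000e+00]]
[464   0  48  26 789] [0.2448 0.6693 0.02  ]
[  92   23   69   28 1387] [0.3348 0.1573 0.02  ]
[203  96  28  28 596] [0.4327 0.2687 0.02  ]
[215 152  26  26 554] [0.4993 0.2804 0.02  ]
[217 201  25  26 463] [0.5633 0.2807 0.02  ]
[269 200  26  25 478] [0.561  0.3482 0.02  ]
```

View pics/w1.png

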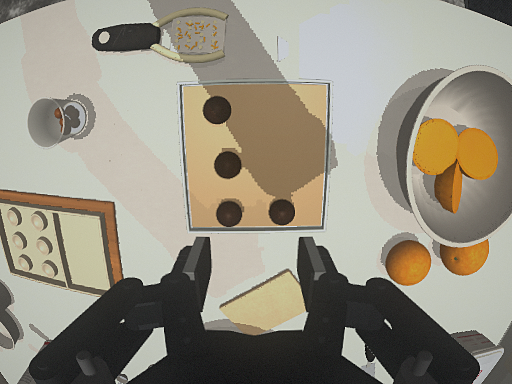

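The wrist view matches: four truffles at (217,110), (228,165), (229,213), (282,212), and the near cup at (60,120) with hazelnuts in it.

Emit:
{"method": "move_arm", "body": {"grip_force": 25, "rows": [[-6.3,3.7,4,0,0,0,58],[-6.3,3.7,8,0,0,0,58],[-6.3,3.7,12,0,0,0,58],[-6.3,3.7,16,0,0,0,58],[-6.3,3.7,19.0,0,0,0,58],[-6.3,3.7,19.0,0,0,0,58],[-6.3,3.7,19.0,0,0,0,58],[-6.3,3.7,19.0,0,0,0,10],[-6.3,3.7,19.0,0,0,0,10],[-6.3,3.7,19.0,0,0,0,10],[-6.3,3.7,19.0,0,0,0,10],[-6.3,3.7,19.0,0,0,0,10],[-6.3,3.7,19.0,0,0,0,10],[-6.3,3.7,15,0,0,0,10],[-6.3,3.7,11,0,0,0,10],[-6.3,3.7,8,0,0,0,10],[-6.3,3.7,8,0,0,0,10]]}}

```text
clock: 3.88
eef_pos: [0.5671, 0.349, 0.1268]
eef_rot: [179.6, 0.5, -180.0]
contact_force: [1.2, 0.3, -0.0]
opening: 0.0083
grasp_force: 0.0
```

Run:
```python
from h import *
s=rec();show(s);print(s['grasp_force'],shift([.61,-.03,.16]))
```

```text
3.9 [0.5671 0.349  0.1268] [ 179.6    0.5 -180. ] [-39.  31.   5.  91.  -3.  58.  57.] 0.008 [ 1.2  0.3 -0. ]
0.0 [ -4.32 -37.88  -3.53]
```

Run:
```python
from h import *
s,p=wrist('w2.png');show(s); find(p,'truffle_0'); blobs(p,s,.02,200,1500)
b=get_image('side');find(b,'truffle_0')
g=b['img'].astype(int).sum(2)<150
n,_,st,c=cv2.connectedComponentsWithStats(g.astype(np.uint8))
for i in range(1,n):
    if 40<st[i,4]<150 : print(c[i],np.round(ray(b,*c[i],.02),3),st[i,4])
cv2.imwrite('pics/w2b.png',np.hstack([p['img'][::1,:],]) )
```

```text
3.9 [0.5671 0.349  0.1268] [ 179.6    0.5 -180. ] [-39.  31.   5.  91.  -3.  58.  57.] 0.008 [ 1.2  0.3 -0. ]
truffle_0 [0.434 0.271 0.032] 0.94
truffle_0 [0.501 0.284 0.03 ] 0.86
truffle_0 [0.557 0.281 0.029] 0.72
truffle_0 [0.56  0.348 0.035] 0.56
[150  27  35  34 921] [0.4329 0.2688 0.02  ]
[163  95  34  34 855] [0.4996 0.2806 0.02  ]
[235 157  33  34 888] [0.5611 0.3481 0.02  ]
[167 160  33  34 775] [0.5633 0.2809 0.02  ]
truffle_0 [0.561 0.355 0.025] 0.49
[332.09489051 241.78832117] [0.335 0.165 0.02 ] 137
[507.625      262.57142857] [-0.193  0.228  0.02 ] 56
[301.8375 264.0875] [0.433 0.27  0.02 ] 80
[258.13924051 265.36708861] [0.565 0.282 0.02 ] 79
[279.5   266.125] [0.501 0.282 0.02 ] 80
[257.94680851 282.0212766 ] [0.562 0.349 0.02 ] 94
```

View pics/w2.png

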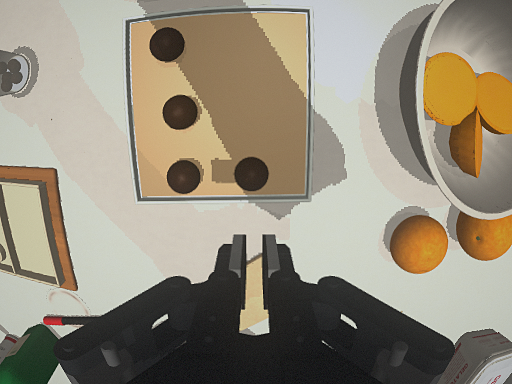

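The truffles haven't moved. The arm lagged behind the rows, so it never got down. I'll repeat with dwell rows.

Emit:
{"method": "move_arm", "body": {"grip_force": 25, "rows": [[0,0,0,0,0,0,58],[0,0,0,0,0,0,58],[0,0,0,0,0,0,58],[0,0,3,0,0,0,58],[0,0,6,0,0,0,58],[0,0,6,0,0,0,58],[0,0,6,0,0,0,58],[0,0,6,0,0,0,58]]}}

```text
clock: 4.75
eef_pos: [0.5638, 0.3471, 0.0598]
eef_rot: [180.0, 0.0, -180.0]
contact_force: [-0.5, -0.3, -0.1]
opening: 0.0494
grasp_force: 0.0
```

Run:
```python
from h import *
s=rec();show(s);print(s['grasp_force'],shift([.562,.348,.009]))
```

```text
4.8 [0.5638 0.3471 0.0598] [ 180.    0. -180.] [-39.  35.   4.  94.  -3.  52.  57.] 0.049 [-0.5 -0.3 -0.1]
0.0 [0.19 0.09 5.08]
```

Emit:
{"method": "move_arm", "body": {"grip_force": 25, "rows": [[0.2,0.1,2.5,0,0,0,58],[0.2,0.1,5.0,0,0,0,58],[0.2,0.1,5.0,0,0,0,58],[0.2,0.1,5.0,0,0,0,58],[0.2,0.1,5.0,0,0,0,58],[0.2,0.1,5.0,0,0,0,58],[0.2,0.1,5.0,0,0,0,20],[0.2,0.1,5.0,0,0,0,20],[0.2,0.1,5.0,0,0,0,20],[0.2,0.1,5.0,0,0,0,20],[0.2,0.1,5.0,0,0,0,20]]}}

```text
clock: 5.67
eef_pos: [0.5614, 0.3479, 0.0091]
eef_rot: [180.0, 0.0, -180.0]
contact_force: [1.1, -0.1, 0.1]
opening: 0.0171
grasp_force: 0.0
```

Run:
```python
from h import *
s=rec();show(s);print(s['grasp_force'])
```

```text
5.7 [0.5614 0.3479 0.0091] [ 180.    0. -180.] [-39.  38.   4.  95.  -3.  46.  57.] 0.017 [ 1.1 -0.1  0.1]
0.0
```

Run:
```python
from h import *
s,p=wrist('w3.png'); b=get_image('side');a=get_image('scene')
find(p,'truffle_0');print(s['opening'])
print(pix(b,s['eef_pos']),pix(a,s['eef_pos']))
i1=cv2.resize(b['img'][210:320,220:330],(390,390)); u=p['img'][80:384,106:410]; i2=cv2.resize(u,(390,390))
cv2.imwrite('pics/w3c.png',np.hstack([i1,i2]))
```

```text
truffle_0 [0.554 0.284 0.03 ] 0.97
truffle_0 [0.498 0.285 0.028] 0.91
truffle_0 [0.554 0.346 0.034] 0.86
truffle_0 [0.433 0.273 0.033] 0.81
0.01705973301844156
(np.float64(258.15220151205), np.float64(284.3060011239002)) (np.float64(190.0070694791342), np.float64(182.2088148499299))
```

View pics/w3c.png

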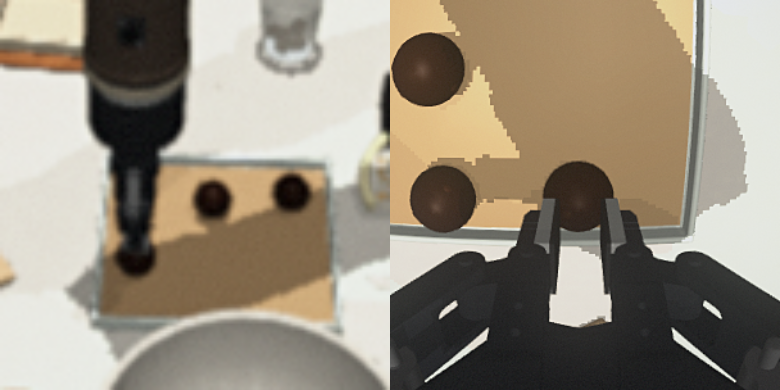

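Emit:
{"method": "move_arm", "body": {"grip_force": 25, "rows": [[0,0,0,0,0,0,20],[0,0,0,0,0,0,20],[0,0,0,0,0,0,20],[0,0,0,0,0,0,20]]}}

```text
clock: 6.2
eef_pos: [0.5613, 0.3478, 0.0088]
eef_rot: [-180.0, -0.0, -180.0]
contact_force: [-0.5, -0.1, -1.0]
opening: 0.0173
grasp_force: 0.0
```

Run:
```python
from h import *
show(get_state())
s,p=wrist('w4.png'); blobs(p,s,.02,200,1500);cv2.imwrite('pics/w4c.png',cv2.resize(p['img'][140:384,106:410],None,fx=2,fy=2))
```

```text
6.2 [0.5613 0.3478 0.0088] [-180.   -0. -180.] [-39.  38.   4.  95.  -3.  46.  57.] 0.017 [-0.5 -0.1 -1. ]
[ 10 367  54  17 313] [0.7688 0.0944 0.02  ]
```

View pics/w4c.png

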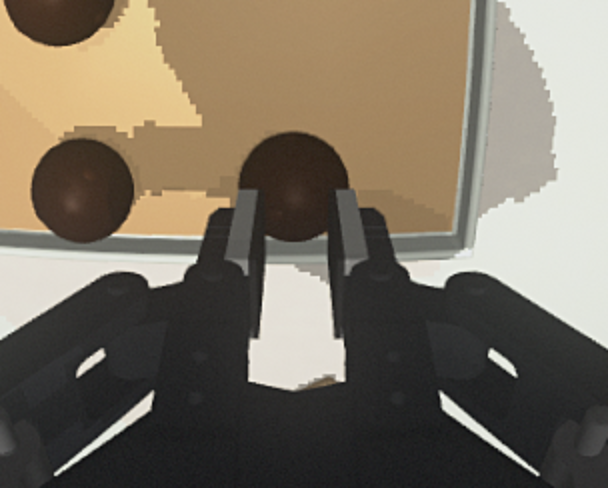

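The fingers closed to 17 mm without touching the ball, and the image shows the tips above its top. So the fingertips sit about 2–3 cm farther back than the reported TCP. I'll open and lower in small steps, watching the force.

Emit:
{"method": "move_arm", "body": {"rows": [[0,0,0,0,0,0,58],[0,0,0,0,0,0,58],[0,0,0,0,0,0,58],[0,0,0,0,0,0,58],[0,0,0.3,0,0,0,58],[0,0,0.6,0,0,0,58],[0,0,0.6,0,0,0,58],[0,0,0.6,0,0,0,58]]}}

```text
clock: 6.92
eef_pos: [0.561, 0.3477, 0.0025]
eef_rot: [-180.0, -0.0, -180.0]
contact_force: [1.1, -1.0, -0.4]
opening: 0.0497
grasp_force: 0.0
```

Emit:
{"method": "move_arm", "body": {"rows": [[0,0,0.2,0,0,0,58],[0,0,0.4,0,0,0,58],[0,0,0.4,0,0,0,58],[0,0,0.4,0,0,0,58]]}}

```text
clock: 7.25
eef_pos: [0.5612, 0.3478, -0.0013]
eef_rot: [-180.0, -0.0, -180.0]
contact_force: [-0.4, -0.1, 0.3]
opening: 0.0495
grasp_force: 0.0
```

Emit:
{"method": "move_arm", "body": {"rows": [[0,0,0.3,0,0,0,58],[0,0,0.6,0,0,0,58],[0,0,0.6,0,0,0,58],[0,0,0.6,0,0,0,58]]}}

```text
clock: 7.58
eef_pos: [0.5611, 0.3477, -0.0075]
eef_rot: [-180.0, -0.0, -180.0]
contact_force: [0.0, 0.7, 0.6]
opening: 0.0494
grasp_force: 0.0
```

Emit:
{"method": "move_arm", "body": {"rows": [[0,0,0.3,0,0,0,58],[0,0,0.5,0,0,0,58],[0,0,0.5,0,0,0,58],[0,0,0.5,0,0,0,58]]}}

```text
clock: 7.92
eef_pos: [0.5612, 0.3478, -0.0123]
eef_rot: [-180.0, -0.0, -180.0]
contact_force: [-0.8, -0.0, 0.2]
opening: 0.0496
grasp_force: 0.0
```

Run:
```python
from h import *
show(rec())
s,p=wrist('w5.png');u=p['img'][140:384,106:410]
b=get_image('side')
cv2.imwrite('pics/w5c.png',np.hstack([cv2.resize(u,(390,312)),cv2.resize(b['img'][230:318,220:330],(390,312),interpolation=2)]))
```

```text
7.9 [ 0.5612  0.3478 -0.0123] [-180.   -0. -180.] [-39.  40.   4.  96.  -3.  44.  57.] 0.05 [-0.8 -0.   0.2]
```

View pics/w5c.png

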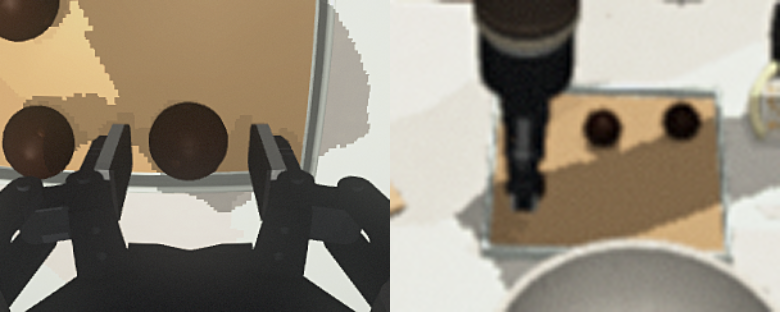

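Emit:
{"method": "move_arm", "body": {"rows": [[0,0,0.4,0,0,0,58],[0,0,0.8,0,0,0,58],[0,0,0.8,0,0,0,58],[0,0,0.8,0,0,0,58],[0,0,0.8,0,0,0,20],[0,0,0.8,0,0,0,20],[0,0,0.8,0,0,0,20],[0,0,0.8,0,0,0,20],[0,0,0.8,0,0,0,20],[0,0,0.8,0,0,0,20]], "grip_force": 25}}

```text
clock: 8.85
eef_pos: [0.5614, 0.3479, -0.02]
eef_rot: [180.0, 0.0, -180.0]
contact_force: [0.2, 0.4, 1.0]
opening: 0.0321
grasp_force: 24.8
```

Gripped, with a 32 mm opening at 25 N. From this grasp, the ball centre is 40 mm above the reported TCP z. Next I lift and carry it over to look at the tray.

Emit:
{"method": "move_arm", "body": {"rows": [[0,0,-4,0,0,0,20],[0,0,-8,0,0,0,20],[0,0,-12,0,0,0,20],[0,0,-16,0,0,0,20],[0.6,-4,-18,0,0,0,20],[0.6,-8,-18,0,0,0,20],[0.6,-12,-18,0,0,0,20],[0.6,-16,-18,0,0,0,20],[0.6,-20,-18,0,0,0,20],[0.6,-24,-18,0,0,0,20],[0.6,-28,-18,0,0,0,20],[0.6,-32,-18,0,0,0,20],[0.6,-36,-18,0,0,0,20],[0.6,-36,-18,0,0,0,20],[0.6,-36,-18,0,0,0,20],[0.6,-36,-18,0,0,0,20],[0.6,-36,-18,0,0,0,20]]}}

```text
clock: 10.27
eef_pos: [0.5555, -0.0106, 0.1598]
eef_rot: [180.0, -0.0, -179.9]
contact_force: [-0.8, 0.1, -0.5]
opening: 0.0321
grasp_force: 25.1
```

Run:
```python
from h import *
s=rec();show(s);print(s['grasp_force'])
s,p=wrist('w6.png');find(p,'tray_base');find(p,'measuring_cup');find(p,'cover_handle')
b=get_image('side');print('bottle',ray(b,177,207,0))
cv2.imwrite('pics/w6s.png',cv2.resize(p['img'],(768,576),interpolation=2))
```

```text
10.3 [ 0.5555 -0.0106  0.1598] [ 180.    -0.  -179.9] [-12.  19.  10. 104.  -4.  57.  90.] 0.032 [-0.8  0.1 -0.5]
25.08708894252777
tray_base [ 0.542 -0.233  0.054] 0.68
tray_base [ 0.601 -0.041  0.007] 0.63
measuring_cup [0.417 0.069 0.052] 0.72
measuring_cup [ 0.383 -0.352  0.02 ] 0.65
cover_handle [ 0.549 -0.231  0.053] 0.6
cover_handle [ 0.55  -0.008  0.214] 0.53
bottle [ 0.86941822 -0.00655339  0.        ]
```

View pics/w6s.png

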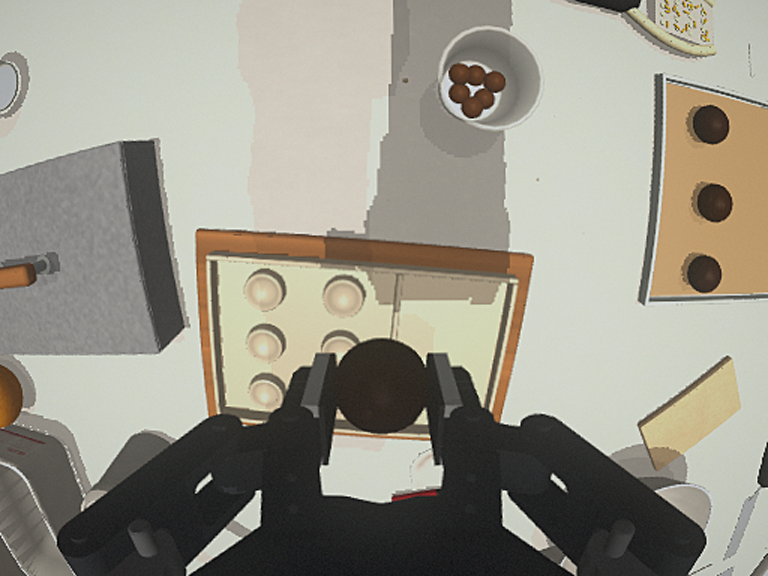

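The wrist view shows the held truffle. The dimples are at (264,290), (343,298), (265,343) and (266,391) in the 1.5x picture, the base plate corners at (197,229) and (533,254), and the cup with six nuts at (490,80).

Run:
```python
from h import *
s=get_state();p=get_image('wrist')
f=lambda u,v,z:wray(p,s,u/1.5,v/1.5,z)[:2]
D=[(264,290),(343,298),(265,343),(266,391)]
L=np.array([(-46,-74),(-46,-12),(0,-74),(46,-74)])/1e3   # tool x=-X: image up is -X ; left is -Y
P=np.array([f(*d,.019) for d in D]);print(np.round(P,4))
C=[(197,229),(533,254)];LC=np.array([(-90,-135),(-90,135)])/1e3
W=[(396,272)]
PC=np.array([f(*c,.008) for c in C]);print(np.round(PC,4))
def fit(A,B):
    a=A-A.mean(0);b=B-B.mean(0)
    t=np.arctan2((a[:,0]*b[:,1]-a[:,1]*b[:,0]).sum(),(a*b).sum())
    r=np.array([[np.cos(t),-np.sin(t)],[np.sin(t),np.cos(t)]])
    o=B.mean(0)-r@A.mean(0); print('origin',np.round(o,4),'yaw',np.degrees(t).round(2),'res mm',np.round(1e3*(B-(A@r.T+o)),1).tolist()); return o,r
fit(L,P);fit(LC,PC);o,r=fit(np.vstack([L,LC]),np.vstack([P,PC]))
for y in (-74,-12):
    for x in (-46,0,46): print(x,y,np.round(o+r@(np.array([x,y])/1e3),4))
print('well',o+r@[0,.071])
# cup circles
for z,c in ((.07,(491,78)),): print('cup rim',f(*c,z))
cv2.imwrite('pics/cup.png',p['img'])
```

```text
[[ 0.5803 -0.0987]
 [ 0.5864 -0.0381]
 [ 0.6247 -0.1019]
 [ 0.6696 -0.1059]]
[[ 0.5338 -0.154 ]
 [ 0.5538  0.1089]]
origin [ 0.6319 -0.0289] yaw -5.11 res mm [[0.8, -0.2], [1.4, -1.4], [-0.6, 0.7], [-1.6, 0.8]]
origin [ 0.6336 -0.0294] yaw -4.36 res mm [[0.2, 3.1], [-0.2, -3.1]]
origin [ 0.6321 -0.0291] yaw -4.61 res mm [[-0.0, 0.5], [1.1, -0.8], [-1.4, 1.0], [-2.5, 0.7], [2.2, 2.4], [0.6, -3.8]]
-46 -74 [ 0.5803 -0.0992]
0 -74 [ 0.6262 -0.1029]
46 -74 [ 0.672  -0.1065]
-46 -12 [ 0.5853 -0.0374]
0 -12 [ 0.6312 -0.0411]
46 -12 [ 0.677  -0.0447]
well [0.63782379 0.04167978]
cup rim [0.43178384 0.05456597]
```

Emit:
{"method": "move_arm", "body": {"rows": [[-3,-2.5,0,0,0,2,20],[-6,-5,0,0,0,4.8,20],[-9,-7.5,0,0,0,4.8,20],[-11.5,-9.6,2,0,0,4.8,20],[-11.5,-9.6,5,0,0,4.8,20],[-11.5,-9.6,9,0,0,4.8,20],[-11.5,-9.6,13,0,0,4.8,20],[-11.5,-9.6,13,0,0,4.8,20],[-11.5,-9.6,13,0,0,4.8,20],[-11.5,-9.6,13,0,0,4.8,20],[-11.5,-9.6,13,0,0,4.8,20]]}}

```text
clock: 11.48
eef_pos: [0.6728, -0.1083, 0.0333]
eef_rot: [-180.0, 0.3, 175.2]
contact_force: [0.2, -0.6, -0.1]
opening: 0.0314
grasp_force: 25.1
```

Run:
```python
from h import *
s=rec();show(s);print(shift([.6715,-.1065,-.0070]))
p=get_image('wrist')
M=np.array(p['mount'])
import numpy as np
def wpix(X):
    Q=R.from_euler('xyz',s['eef_rot'],degrees=True).as_matrix()
    c=M[:3,:3].T@(Q.T@(np.array(X)-s['eef_pos'])-M[:3,3]); t=np.arctan2(np.hypot(c[0],c[1]),c[2]); q=c[:2]/np.hypot(c[0],c[1])*t*p['fx']; return np.round([q[0]+p['cx'],q[1]+p['cy']],1)
q=p['img'].copy()
o=np.array([.632,-.029]);t=np.radians(-4.8);r=np.array([[np.cos(t),-np.sin(t)],[np.sin(t),np.cos(t)]])
for y in(-74,-12):
  for x in(-46,0,46):
    w=o+r@(np.array([x,y])/1e3); u=wpix([*w,.019]); cv2.circle(q,tuple(int(round(i)) for i in u),2,(0,0,255),-1)
cv2.imwrite('pics/w7.png',cv2.resize(q[90:384,96:416],None,fx=2,fy=2))
```

```text
11.5 [ 0.6728 -0.1083  0.0333] [-180.     0.3  175.2] [-3. 38. 12. 92. -9. 50. 98.] 0.031 [ 0.2 -0.6 -0.1]
[0.17 0.17 4.03]
```

View pics/w7.png

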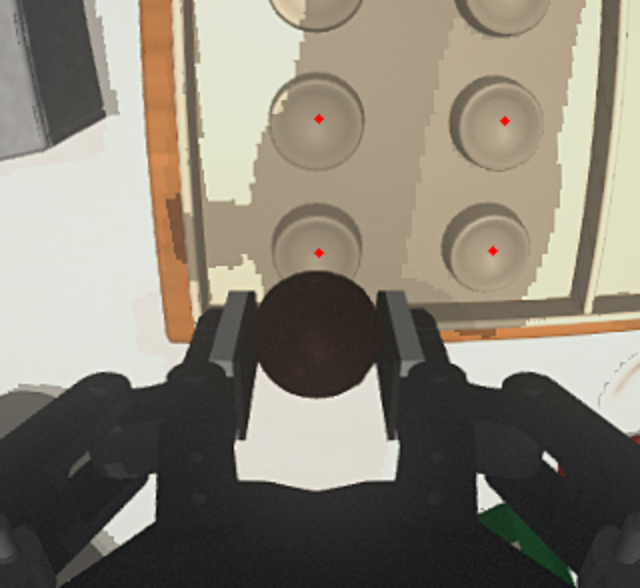

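Emit:
{"method": "move_arm", "body": {"rows": [[0,0,1.5,0,0,0,20],[0,0,3,0,0,0,20],[0,0,3.6,0,0,0,20],[0,0,3.6,0,0,0,20],[0,0,3.6,0,0,0,20],[0,0,3.6,0,0,0,20]]}}

```text
clock: 12.03
eef_pos: [0.6716, -0.1083, -0.0046]
eef_rot: [-180.0, 0.1, 175.2]
contact_force: [-0.9, 0.3, 0.0]
opening: 0.0324
grasp_force: 25.1
```

Emit:
{"method": "move_arm", "body": {"rows": [[0,0.15,0.1,0,0,0,20],[0,0.15,0.25,0,0,0,20],[0,0.15,0.25,0,0,0,20],[0,0.15,0.25,0,0,0,20],[0,0.15,0.25,0,0,0,45],[0,0.15,0.25,0,0,0,52],[0,0.15,0.25,0,0,0,52],[0,0.15,0.25,0,0,0,52],[0,0.15,-2,0,0,0,52],[0,0.15,-5,0,0,0,52],[0,0.15,-9,0,0,0,52],[0,0.15,-12,0,0,0,52],[0,0.15,-12,0,0,0,52],[0,0.15,-12,0,0,0,52]]}}

```text
clock: 13.2
eef_pos: [0.672, -0.1068, 0.1162]
eef_rot: [180.0, 0.2, 175.2]
contact_force: [-0.2, -0.7, -0.6]
opening: 0.0445
grasp_force: 0.0
```

```bash
cat >> h.py <<'E'
def side_balls():
    b=get_image('side'); g=b['img'].astype(int).sum(2)<150
    n,_,st,c=cv2.connectedComponentsWithStats(g.astype(np.uint8))
    for i in range(1,n):
        if 30<st[i,4]<150 and 200<c[i][0]<320: print('side',np.round(ray(b,*c[i],.02),3),'tray',np.round(ray(b,*c[i],.0316),3),st[i,4])
E
python3 - <<'E'
from h import *
s=rec();show(s);
s,p=wrist('w8.png'); blobs(p,s,.0316,150,1500); side_balls()
print(shift([.564,.281,.10]))
E
```

```text
13.2 [ 0.672  -0.1068  0.1162] [180.    0.2 175.2] [-4. 33. 13. 89. -8. 59. 97.] 0.044 [-0.2 -0.7 -0.6]
[  0  68  46  38 158] [ 0.5419 -0.3278  0.0316]
[ 235  171   36   36 1010] [ 0.6734 -0.1069  0.0316]
[387 244  64  31 340] [0.7726 0.0703 0.0316]
side [ 0.677 -0.121  0.02 ] tray [ 0.675 -0.105  0.032] 56
side [0.434 0.27  0.02 ] tray [0.435 0.281 0.032] 82
side [0.565 0.282 0.02 ] tray [0.564 0.294 0.032] 80
side [0.501 0.282 0.02 ] tray [0.501 0.293 0.032] 80
[13.77 37.72  1.32]
```

Emit:
{"method": "move_arm", "body": {"rows": [[1.4,3.8,0,0,0,-1,58],[2.8,7.6,0,0,0,-2,58],[4.2,11.4,0,0,0,-3,58],[5.6,15.2,0,0,0,-4.8,58],[7,19,0,0,0,-4.8,58],[8.4,22.8,0,0,0,-4.8,58],[9.8,26.6,0,0,0,-4.8,58],[11.2,30.4,0,0,0,-4.8,58],[12.6,34.2,0,0,0,-4.8,58],[13.7,37.7,0,0,0,-4.8,58],[13.7,37.7,4,0,0,-4.8,58],[13.7,37.7,8,0,0,-4.8,58],[13.7,37.7,8,0,0,-4.8,58],[13.7,37.7,8,0,0,-4.8,58],[13.7,37.7,8,0,0,-4.8,58],[13.7,37.7,8,0,0,-4.8,58]]}}

```text
clock: 14.63
eef_pos: [0.5671, 0.2804, 0.036]
eef_rot: [179.9, 0.1, 180.0]
contact_force: [-0.1, 0.1, 0.3]
opening: 0.0496
grasp_force: 0.0
```

Run:
```python
from h import *
s,p=wrist('w9.png'); show(s);blobs(p,s,.02,300,3000); print(shift([.564,.281,-.020]))
```

```text
14.6 [0.5671 0.2804 0.036 ] [1.799e+02 1.000e-01 1.800e+02] [-36.  34.   7.  99.  -6.  47.  64.] 0.05 [-0.1  0.1  0.3]
[ 207    0   53   41 1817] [0.435  0.2682 0.02  ]
[ 226   92   52   52 2148] [0.4996 0.2801 0.02  ]
[ 228  188   49   48 1823] [0.5637 0.2803 0.02  ]
[0.34 0.04 5.62]
```

Emit:
{"method": "move_arm", "body": {"rows": [[0.2,0,2,0,0,0,58],[0.2,0,4,0,0,0,58],[0.2,0,5.5,0,0,0,58],[0.2,0,5.5,0,0,0,58],[0.2,0,5.5,0,0,0,58],[0.2,0,5.5,0,0,0,58],[0.2,0,5.5,0,0,0,20],[0.2,0,5.5,0,0,0,20],[0.2,0,5.5,0,0,0,20],[0.2,0,5.5,0,0,0,20],[0.2,0,5.5,0,0,0,20],[0.2,0,2,0,0,0,20],[0.2,0,-2,0,0,0,20],[0.2,0,-6,0,0,0,20],[0.2,0,-9,0,0,0,20],[0.2,0,-9,0,0,0,20],[0.2,0,-9,0,0,0,20]]}}

```text
clock: 16.1
eef_pos: [0.5648, 0.2813, 0.1267]
eef_rot: [179.8, 0.2, -180.0]
contact_force: [-0.5, 0.9, -1.2]
opening: 0.0322
grasp_force: 25.1
```

Run:
```python
from h import *
s=rec(); show(s);print(s['grasp_force']);print(shift([.677,-.045,-.006]))
```

```text
16.1 [0.5648 0.2813 0.1267] [ 179.8    0.2 -180. ] [-37.  28.   8.  96.  -5.  56.  63.] 0.032 [-0.5  0.9 -1.2]
25.104749500751495
[-11.14 -32.67  13.23]
```

Emit:
{"method": "move_arm", "body": {"rows": [[-1.2,-3.6,0,0,0,1,20],[-2.4,-7.2,0,0,0,2,20],[-3.7,-10.8,0,0,0,3,20],[-4.9,-14.4,0,0,0,4.8,20],[-6.1,-18,0,0,0,4.8,20],[-7.3,-21.6,0,0,0,4.8,20],[-8.6,-25.2,0,0,0,4.8,20],[-9.8,-28.8,0,0,0,4.8,20],[-11.2,-32.7,0,0,0,4.8,20],[-11.2,-32.7,4,0,0,4.8,20],[-11.2,-32.7,8,0,0,4.8,20],[-11.2,-32.7,11,0,0,4.8,20],[-11.2,-32.7,11,0,0,4.8,20],[-11.2,-32.7,11,0,0,4.8,20],[-11.2,-32.7,11,0,0,4.8,20],[-11.2,-32.7,11,0,0,4.8,20],[-11.2,-32.7,11,0,0,4.8,20]]}}

```text
clock: 17.52
eef_pos: [0.6773, -0.0463, 0.0164]
eef_rot: [180.0, 0.2, 175.3]
contact_force: [0.8, 0.4, 0.3]
opening: 0.032
grasp_force: 25.1
```

Run:
```python
from h import *
s=rec(); show(s);print(s['grasp_force']);print(shift([.6765,-.0455,-.007]))
```

```text
17.5 [ 0.6773 -0.0463  0.0164] [180.    0.2 175.3] [-8. 39. 11. 93. -9. 48. 93.] 0.032 [0.8 0.4 0.3]
25.121671557426453
[0.1  0.08 2.34]
```

Emit:
{"method": "move_arm", "body": {"rows": [[0.1,0.1,1,0,0,0,20],[0.1,0.1,2.1,0,0,0,20],[0.1,0.1,2.1,0,0,0,20],[0.1,0.1,2.1,0,0,0,20],[0.1,0.1,2.1,0,0,0,20],[0.1,0.1,2.2,0,0,0,20],[0.1,0.1,2.2,0,0,0,45],[0.1,0.1,2.2,0,0,0,52],[0.1,0.1,2.2,0,0,0,52],[0.1,0.1,2.2,0,0,0,52],[0.1,0.1,0,0,0,0,52],[0.1,0.1,-3,0,0,0,52],[0.1,0.1,-7,0,0,0,52],[0.1,0.1,-10,0,0,0,52],[0.1,0.1,-10,0,0,0,52],[0.1,0.1,-10,0,0,0,52]]}}

```text
clock: 18.85
eef_pos: [0.676, -0.0455, 0.1162]
eef_rot: [180.0, 0.2, 175.2]
contact_force: [0.0, 0.4, -0.5]
opening: 0.0443
grasp_force: 0.0
```

Run:
```python
from h import *
s,p=wrist('w10.png');show(s); blobs(p,s,.0316,300,1500); side_balls()
print(shift([.5,.281,.03]))
```

```text
18.9 [ 0.676  -0.0455  0.1162] [180.    0.2 175.2] [-9. 33. 13. 89. -8. 58. 91.] 0.044 [ 0.   0.4 -0.5]
[170 172  35  36 849] [ 0.6731 -0.106   0.0316]
[ 236  172   35   36 1004] [ 0.6781 -0.0452  0.0316]
side [ 0.853 -1.446  0.02 ] tray [ 0.849 -1.415  0.032] 41
side [ 0.677 -0.121  0.02 ] tray [ 0.675 -0.105  0.032] 52
side [ 0.681 -0.058  0.02 ] tray [ 0.679 -0.043  0.032] 57
side [0.434 0.27  0.02 ] tray [0.434 0.281 0.032] 81
side [0.501 0.282 0.02 ] tray [0.501 0.293 0.032] 80
[20.02 31.06  8.33]
```

Emit:
{"method": "move_arm", "body": {"rows": [[2.2,3.4,0,0,0,-1,58],[4.4,6.8,0,0,0,-2,58],[6.6,10.2,0,0,0,-3,58],[8.8,13.6,0,0,0,-4.8,58],[11,17,0,0,0,-4.8,58],[13.2,20.4,0,0,0,-4.8,58],[15.4,23.8,0,0,0,-4.8,58],[17.6,27.2,0,0,0,-4.8,58],[20,31.1,0,0,0,-4.8,58],[20,31.1,4,0,0,-4.8,58],[20,31.1,8,0,0,-4.8,58],[20,31.1,8,0,0,-4.8,58],[20,31.1,8,0,0,-4.8,58],[20,31.1,8,0,0,-4.8,58],[20,31.1,8,0,0,-4.8,58],[20,31.1,8,0,0,-4.8,58]]}}

```text
clock: 20.28
eef_pos: [0.5029, 0.2812, 0.036]
eef_rot: [179.9, 0.2, 180.0]
contact_force: [-0.1, 0.1, -0.4]
opening: 0.0498
grasp_force: 0.0
```

Run:
```python
from h import *
s,p=wrist('w11.png'); show(s);blobs(p,s,.02,300,3000); print(shift([.5,.2805,-.020]))
```

```text
20.3 [0.5029 0.2812 0.036 ] [179.9   0.2 180. ] [-39.  30.   7. 108.  -5.  43.  60.] 0.05 [-0.1  0.1 -0.4]
[  27    0   91   21 1328] [0.3456 0.1479 0.02  ]
[ 206   87   52   52 2141] [0.4325 0.2683 0.02  ]
[ 227  188   48   48 1827] [0.4993 0.2801 0.02  ]
[ 0.29 -0.09  5.58]
```

Emit:
{"method": "move_arm", "body": {"rows": [[0.2,-0.1,2,0,0,0,58],[0.2,-0.1,4,0,0,0,58],[0.2,-0.1,5.5,0,0,0,58],[0.2,-0.1,5.5,0,0,0,58],[0.2,-0.1,5.5,0,0,0,58],[0.2,-0.1,5.5,0,0,0,58],[0.2,-0.1,5.5,0,0,0,20],[0.2,-0.1,5.5,0,0,0,20],[0.2,-0.1,5.5,0,0,0,20],[0.2,-0.1,5.5,0,0,0,20],[0.2,-0.1,5.5,0,0,0,20],[0.2,-0.1,2,0,0,0,20],[0.2,-0.1,-2,0,0,0,20],[0.2,-0.1,-6,0,0,0,20],[0.2,-0.1,-9,0,0,0,20],[0.2,-0.1,-9,0,0,0,20],[0.2,-0.1,-9,0,0,0,20]]}}

```text
clock: 21.75
eef_pos: [0.5005, 0.281, 0.1264]
eef_rot: [179.8, 0.2, -180.0]
contact_force: [-0.1, -0.8, 0.1]
opening: 0.0322
grasp_force: 25.1
```

Run:
```python
from h import *
s=rec(); show(s);print(s['grasp_force']);print(shift([.5805,-.0995,.015]))
```

```text
21.8 [0.5005 0.281  0.1264] [ 179.8    0.2 -180. ] [-40.  23.   8. 104.  -4.  53.  59.] 0.032 [-0.1 -0.8  0.1]
25.099355578422546
[ -7.93 -38.09  11.06]
```

Emit:
{"method": "move_arm", "body": {"rows": [[-0.8,-3.8,0,0,0,1,20],[-1.6,-7.6,0,0,0,2,20],[-2.4,-11.4,0,0,0,3,20],[-3.2,-15.2,0,0,0,4.8,20],[-4,-19,0,0,0,4.8,20],[-4.8,-22.8,0,0,0,4.8,20],[-5.6,-26.6,0,0,0,4.8,20],[-6.4,-30.4,0,0,0,4.8,20],[-7.2,-34.2,0,0,0,4.8,20],[-8,-38.1,0,0,0,4.8,20],[-8,-38.1,4,0,0,4.8,20],[-8,-38.1,8,0,0,4.8,20],[-8,-38.1,11,0,0,4.8,20],[-8,-38.1,11,0,0,4.8,20],[-8,-38.1,11,0,0,4.8,20],[-8,-38.1,11,0,0,4.8,20],[-8,-38.1,11,0,0,4.8,20],[-8,-38.1,11,0,0,4.8,20]]}}

```text
clock: 23.25
eef_pos: [0.581, -0.1008, 0.016]
eef_rot: [180.0, 0.2, 175.3]
contact_force: [-0.9, 0.6, -0.9]
opening: 0.0318
grasp_force: 25.1
```

Run:
```python
from h import *
s=rec(); show(s);print(s['grasp_force']);print(shift([.5805,-.0995,-.007]))
```

```text
23.2 [ 0.581  -0.1008  0.016 ] [180.    0.2 175.3] [ -5.  33.  13. 107. -11.  42. 100.] 0.032 [-0.9  0.6 -0.9]
25.141392052173615
[0.07 0.12 2.3 ]
```

Emit:
{"method": "move_arm", "body": {"rows": [[0,0.1,1,0,0,0,20],[0,0.1,2.1,0,0,0,20],[0,0.1,2.1,0,0,0,20],[0,0.1,2.1,0,0,0,20],[0,0.1,2.1,0,0,0,20],[0,0.1,2.2,0,0,0,20],[0,0.1,2.2,0,0,0,45],[0,0.1,2.2,0,0,0,52],[0,0.1,2.2,0,0,0,52],[0,0.1,2.2,0,0,0,52],[0,0.1,0,0,0,0,52],[0,0.1,-3,0,0,0,52],[0,0.1,-7,0,0,0,52],[0,0.1,-10,0,0,0,52],[0,0.1,-10,0,0,0,52],[0,0.1,-10,0,0,0,52]]}}

```text
clock: 24.58
eef_pos: [0.5808, -0.0999, 0.1159]
eef_rot: [180.0, 0.2, 175.2]
contact_force: [-0.5, 0.3, -0.7]
opening: 0.0442
grasp_force: 0.0
```

Run:
```python
from h import *
s,p=wrist('w12.png');show(s); blobs(p,s,.0316,300,1500); side_balls()
print(shift([.433,.2685,.03]))
```

```text
24.6 [ 0.5808 -0.0999  0.1159] [180.    0.2 175.2] [ -7.  25.  15. 103.  -8.  53.  98.] 0.044 [-0.5  0.3 -0.7]
[ 236  171   35   35 1002] [ 0.5816 -0.0997  0.0316]
[238 257  32  31 636] [ 0.6715 -0.1068  0.0316]
side [ 0.677 -0.121  0.02 ] tray [ 0.675 -0.105  0.032] 52
side [ 0.583 -0.113  0.02 ] tray [ 0.582 -0.097  0.032] 53
side [ 0.682 -0.058  0.02 ] tray [ 0.68  -0.043  0.032] 54
side [0.434 0.27  0.02 ] tray [0.435 0.281 0.032] 82
[17.58 35.46  8.34]
```

Emit:
{"method": "move_arm", "body": {"rows": [[1.8,3.6,0,0,0,5,52],[3.6,7.2,0,0,0,10,52],[5.4,10.8,0,0,0,15,52],[7.2,14.4,0,0,0,20,52],[9,18,0,0,0,25,52],[10.8,21.6,0,0,0,30,52],[12.6,25.2,0,0,0,35,52],[14.4,28.8,0,0,0,40.2,52],[16,32.2,0,0,0,40.2,52],[17.5,35.5,0,0,0,40.2,52],[17.5,35.5,4,0,0,40.2,52],[17.5,35.5,8,0,0,40.2,52],[17.5,35.5,8,0,0,40.2,52],[17.5,35.5,8,0,0,40.2,52],[17.5,35.5,8,0,0,40.2,52],[17.5,35.5,8,0,0,40.2,52],[17.5,35.5,8,0,0,40.2,52]]}}

```text
clock: 26.1
eef_pos: [0.4361, 0.2689, 0.0359]
eef_rot: [179.8, 0.0, 135.0]
contact_force: [0.4, 0.4, 0.5]
opening: 0.0445
grasp_force: 0.0
```

Run:
```python
from h import *
s,p=wrist('w13.png'); show(s);blobs(p,s,.02,300,3000); print(shift([.433,.2685,-.020]))
```

```text
26.1 [0.4361 0.2689 0.0359] [179.8   0.  135. ] [-49.  25.  16. 117. -10.  39.  18.] 0.045 [0.4 0.4 0.5]
[ 19   6  44  32 600] [0.2145 0.2622 0.02  ]
[ 35 179  68  81 702] [0.3374 0.1708 0.02  ]
[ 225  191   48   48 1812] [0.4324 0.2685 0.02  ]
[ 0.18 -0.26  5.57]
```

Emit:
{"method": "move_arm", "body": {"rows": [[0.15,-0.2,2,0,0,0,52],[0.15,-0.2,4,0,0,0,52],[0.15,-0.2,5.5,0,0,0,52],[0.15,-0.2,5.5,0,0,0,52],[0.15,-0.2,5.5,0,0,0,52],[0.15,-0.2,5.5,0,0,0,52],[0.15,-0.2,5.5,0,0,0,20],[0.15,-0.2,5.5,0,0,0,20],[0.15,-0.2,5.5,0,0,0,20],[0.15,-0.2,5.5,0,0,0,20],[0.15,-0.2,5.5,0,0,0,20],[0.15,-0.2,2,0,0,0,20],[0.15,-0.2,-2,0,0,0,20],[0.15,-0.2,-6,0,0,0,20],[0.15,-0.2,-9,0,0,0,20],[0.15,-0.2,-9,0,0,0,20],[0.15,-0.2,-9,0,0,0,20]]}}

```text
clock: 27.57
eef_pos: [0.4334, 0.2692, 0.1263]
eef_rot: [179.7, -0.0, 135.0]
contact_force: [-0.4, 0.3, -1.1]
opening: 0.0318
grasp_force: 25.2
```

Run:
```python
from h import *
s=rec(); show(s);print(s['grasp_force']);print(shift([.5855,-.0380,.015]))
```

```text
27.6 [0.4334 0.2692 0.1263] [179.7  -0.  135. ] [-52.  17.  18. 113.  -7.  50.  15.] 0.032 [-0.4  0.3 -1.1]
25.15841156244278
[-32.47 -11.05  11.07]
```

Emit:
{"method": "move_arm", "body": {"rows": [[-3.6,-1.2,0,0,0,-5,20],[-7.2,-2.4,0,0,0,-10,20],[-10.8,-3.7,0,0,0,-15,20],[-14.4,-4.9,0,0,0,-20,20],[-18,-6.1,0,0,0,-25,20],[-21.6,-7.3,0,0,0,-30,20],[-25.2,-8.6,0,0,0,-35,20],[-28.8,-9.8,0,0,0,-40.2,20],[-32.5,-11.0,0,0,0,-40.2,20],[-32.5,-11.0,4,0,0,-40.2,20],[-32.5,-11.0,8,0,0,-40.2,20],[-32.5,-11.0,11,0,0,-40.2,20],[-32.5,-11.0,11,0,0,-40.2,20],[-32.5,-11.0,11,0,0,-40.2,20],[-32.5,-11.0,11,0,0,-40.2,20],[-32.5,-11.0,11,0,0,-40.2,20],[-32.5,-11.0,11,0,0,-40.2,20]]}}

```text
clock: 28.98
eef_pos: [0.586, -0.0391, 0.016]
eef_rot: [180.0, 0.2, 175.3]
contact_force: [0.3, -0.2, -0.6]
opening: 0.0322
grasp_force: 25.2
```

Run:
```python
from h import *
s=rec(); show(s);print(s['grasp_force']);print(shift([.5855,-.0380,-.007]))
```

```text
29.0 [ 0.586  -0.0391  0.016 ] [180.    0.2 175.3] [-11.  33.  14. 107. -12.  42.  95.] 0.032 [ 0.3 -0.2 -0.6]
25.15105962753296
[0.07 0.11 2.3 ]
```

Emit:
{"method": "move_arm", "body": {"rows": [[0,0.1,1,0,0,0,20],[0,0.1,2.1,0,0,0,20],[0,0.1,2.1,0,0,0,20],[0,0.1,2.1,0,0,0,20],[0,0.1,2.1,0,0,0,20],[0,0.1,2.2,0,0,0,20],[0,0.1,2.2,0,0,0,45],[0,0.1,2.2,0,0,0,52],[0,0.1,2.2,0,0,0,52],[0,0.1,2.2,0,0,0,52],[0,0.1,0,0,0,0,52],[0,0.1,-3,0,0,0,52],[0,0.1,-7,0,0,0,52],[0,0.1,-10,0,0,0,52],[0,0.1,-15,0,0,0,52],[0,0.1,-15,0,0,0,52],[0,0.1,-15,0,0,0,52],[0,0.1,-15,0,0,0,52]]}}

```text
clock: 30.48
eef_pos: [0.5846, -0.0382, 0.1642]
eef_rot: [180.0, 0.1, 175.2]
contact_force: [0.4, -0.6, 0.3]
opening: 0.0444
grasp_force: 0.0
```

```bash
cat > fit.py <<'E'
import numpy as np
from scipy.optimize import least_squares
from scipy.spatial.transform import Rotation as R
# arm: Rz/Ry alternating, signs: all about -z? fit offsets
def fk(q,P):
    l=P[:28].reshape(7,4)  # xyz translation after joint i + angle offset
    ax=['z','y','z','y','z','y','z']; sg=[-1,1,-1,1,-1,1,-1]
    Q=R.identity();o=np.array([0,0,P[28]])
    for i in range(7):
        Q=Q*R.from_euler(ax[i],sg[i]*q[i]+l[i,3],degrees=True); o=o+Q.apply(l[i,:3])
    return o,Q
E
python3 - <<'E'
from h import *
s,p=wrist('w14.png');rec();show(s); blobs(p,s,.0316,300,1500); side_balls(); find(p,'measuring_cup')
from fit import *
L=np.loadtxt('log.txt');print(len(L))
P=np.zeros(29)
for q in L[::5]:
    o,Q=fk(q[:7],P); print(np.round(R.as_euler(Q,'xyz',degrees=True),1),q[10:].round(1))
E
```

```text
30.5 [ 0.5846 -0.0382  0.1642] [1.800e+02 1.000e-01 1.752e+02] [-14.  22.  17. 100.  -8.  59.  91.] 0.044 [ 0.4 -0.6  0.3]
[311  13  36  31 313] [0.4319 0.0512 0.0316]
[181 161  31  31 667] [ 0.5815 -0.0993  0.0316]
[238 161  31  30 730] [ 0.5866 -0.0379  0.0316]
[240 238  28  27 547] [ 0.6775 -0.0451  0.0316]
side [ 0.687 -1.721  0.02 ] tray [ 0.685 -1.687  0.032] 56
side [ 0.677 -0.121  0.02 ] tray [ 0.675 -0.105  0.032] 52
side [ 0.584 -0.113  0.02 ] tray [ 0.583 -0.098  0.032] 51
side [ 0.682 -0.058  0.02 ] tray [ 0.68  -0.043  0.032] 54
side [ 0.588 -0.051  0.02 ] tray [ 0.587 -0.036  0.032] 53
measuring_cup [ 0.388 -0.348  0.027] 0.91
measuring_cup [0.427 0.073 0.041] 0.77
measuring_cup [0.425 0.055 0.016] 0.34
15
[180.    0.  -89.8] [ 180.    -0.  -179.8]
[180.    0.  -89.9] [ 180.    -0.  -179.9]
[-179.8    0.2  -90. ] [ 179.8    0.2 -180. ]
```

Four truffles are placed. The joint convention matches, so I fit the arm's lengths and plan the pouring pose.

Run:
```python
from h import *
from fit import *
L=np.loadtxt('log.txt')
# linear fit: position = c0 z + sum Qi * li  ; use z for links + x offsets at elbow/wrist
def Qs(q):
    ax='zyzyzyz';sg=[-1,1,-1,1,-1,1,-1];Q=R.identity();o=[]
    for i in range(7): Q=Q*R.from_euler(ax[i],sg[i]*q[i],degrees=True);o.append(Q.as_matrix())
    return o
A=[];b=[]
for r in L:
    o=Qs(r[:7]); e=np.eye(3)
    A.append(np.column_stack([e[:,2],o[2][:,2],o[2][:,0],o[4][:,2],o[4][:,0],o[6][:,2],o[0][:,0],o[1][:,1]])); b.append(r[7:10])
A=np.vstack(A);b=np.hstack(b)
for c in (range(8),[0,1,3,5],[0,1,2,3,4,5],[0,1,3,4,5]):
    c=list(c); x,_,rk,sv=np.linalg.lstsq(A[:,c],b,rcond=None); print(c,x.round(4),'maxerr mm',1e3*np.abs(A[:,c]@x-b).max().round(5),sv.round(2))
```

```text
[0, 1, 2, 3, 4, 5, 6, 7] [ 0.2406  0.5399 -0.0035  0.4557  0.0041  0.3398 -0.0029 -0.0486] maxerr mm 2.35 [7.72 6.68 3.89 0.47 0.42 0.34 0.31 0.01]
[0, 1, 3, 5] [-0.5127  0.406   0.5416 -0.5793] maxerr mm 54.93 [6.84 3.6  0.51 0.01]
[0, 1, 2, 3, 4, 5] [-0.0312  0.346  -0.0095  0.4695 -0.1527  0.019 ] maxerr mm 39.53 [7.72 5.46 0.53 0.37 0.32 0.01]
[0, 1, 3, 4, 5] [-0.0273  0.3449  0.4611 -0.1508  0.021 ] maxerr mm 39.86 [7.55 4.19 0.53 0.35 0.01]
```

```bash
cat > ik.py <<'E'
from fit import *
X=np.array([.2406,.5399,.4557,.3398,-.0486])
LO=np.array([-169,-16.8,-84,7.8,-59,7.2,-163.7])+2;HI=np.array([169,113.8,82.5,145.4,239,106.1,163.7])-2
def fkj(q,X=X):
    ax='zyzyzyz';sg=[-1,1,-1,1,-1,1,-1];Q=R.identity();o=np.array([0,0,X[0]])
    for i in range(7):
        Q=Q*R.from_euler(ax[i],sg[i]*q[i],degrees=True);M=Q.as_matrix()
        if i==1:o=o+M[:,1]*X[4]
        if i==2:o=o+M[:,2]*X[1]
        if i==4:o=o+M[:,2]*X[2]
        if i==6:o=o+M[:,2]*X[3]
    return o,Q*R.from_euler('z',-90,degrees=True)
def ik(p,Qt,q0,reg=.0005,X=X):
    f=lambda q:np.r_[(fkj(q,X)[0]-p)*10,(Qt.inv()*fkj(q,X)[1]).as_rotvec()*3,(q-q0)*reg]
    r=least_squares(f,np.clip(q0,LO+.1,HI-.1),bounds=(LO,HI));o,Q=fkj(r.x,X)
    return r.x,np.linalg.norm(o-p),np.degrees((Qt.inv()*Q).magnitude())
def tool(h,th,s=1):
    "heading h deg, th deg below level; tool y horizontal, s flips half turn"
    h,th=np.radians([h,th]);z=np.array([np.cos(h)*np.cos(th),np.sin(h)*np.cos(th),-np.sin(th)])
    y=s*np.array([-np.sin(h),np.cos(h),0]);return R.from_matrix(np.column_stack([np.cross(y,z),y,z]))
E
python3 - <<'E'
from ik import *
L=np.loadtxt('log.txt')
def res(x): return np.r_[np.hstack([fkj(r[:7],x)[0]-r[7:10] for r in L])*1e3,(x[0]-.24)*3,(x[3]-.34)*3]
f=least_squares(res,X);print(f.x.round(4),np.abs(f.fun).max().round(2));print('rot err',max(np.degrees((fkj(r[:7])[1].inv()*R.from_euler('xyz',r[10:],degrees=True)).magnitude()) for r in L))
rng=np.random.default_rng(0);q0=L[-1,:7]
cup=np.array([.432,.055,.04]);pour=np.array([.63,.045,.13])
for h in (-135,-110,-90,-70,-45,-20,0,30,60,90):
  for th in (25,40):
    for s in (1,-1):
      Q=tool(h,th,s);z=Q.as_matrix()[:,2]
      best=None
      for k in range(4):
        q,e,a=ik(cup+.045*z,Q,q0 if k==0 else q0+rng.normal(0,40,7)*(1,.3,1,.3,1.5,.5,1.5))
        if best is None or e*100+a<best[1]*100+best[2]: best=(q,e,a)
      q,e,a=best
      if e<.005 and a<2:
        out=[]
        hd=np.array([np.cos(np.radians(h)),np.sin(np.radians(h)),0])
        for d in(115,-115):
          Q2=R.from_rotvec(np.radians(d)*hd)*Q
          q2,e2,a2=min([ik(pour+.045*Q2.as_matrix()[:,2],Q2,q if k==0 else q+rng.normal(0,30,7)) for k in range(3)],key=lambda t:t[1]*100+t[2]); out.append((d,round(e2*1e3),round(a2,1),q2.round(0).tolist() if e2<.005 and a2<2 else ''))
        print(h,th,s,q.round(0).tolist(),out)
E
```

```text
[ 0.2437  0.535   0.4482  0.3449 -0.0487] 2.35
rot err 180.0
-135 25 1 [-30.0, 54.0, 7.0, 97.0, 15.0, 92.0, 104.0] [(115, 0, np.float64(0.0), [-52.0, 81.0, 52.0, 74.0, 26.0, 104.0, 36.0]), (-115, 180, np.float64(46.8), '')]
-135 25 -1 [-31.0, 54.0, 9.0, 97.0, 14.0, 92.0, -75.0] [(115, 0, np.float64(0.0), [-58.0, 91.0, 70.0, 75.0, 12.0, 99.0, -131.0]), (-115, 98, np.float64(27.5), '')]
-135 40 1 [-31.0, 46.0, 9.0, 103.0, 12.0, 79.0, 106.0] [(115, 0, np.float64(0.0), [-67.0, 96.0, 74.0, 85.0, 13.0, 83.0, 51.0]), (-115, 153, np.float64(42.1), '')]
-135 40 -1 [-48.0, 50.0, 34.0, 105.0, -2.0, 76.0, -57.0] [(115, 0, np.float64(0.0), [-67.0, 97.0, 75.0, 85.0, 12.0, 83.0, -128.0]), (-115, 134, np.float64(37.2), '')]
-110 25 1 [-31.0, 51.0, -5.0, 105.0, 34.0, 87.0, 101.0] [(115, 0, np.float64(0.0), [-71.0, 89.0, 68.0, 93.0, 20.0, 72.0, 39.0]), (-115, 200, np.float64(51.6), '')]
-110 25 -1 [-76.0, 74.0, 64.0, 110.0, -11.0, 71.0, -25.0] [(115, 0, np.float64(0.0), [-74.0, 100.0, 80.0, 93.0, 4.0, 68.0, -127.0]), (-115, 35, np.float64(10.4), '')]
-110 40 1 [-38.0, 43.0, 7.0, 111.0, 26.0, 70.0, 111
[... 3026 characters left out ...]
 59.0, 71.0] [(115, 0, np.float64(0.0), [29.0, 73.0, -30.0, 73.0, -48.0, 104.0, -69.0]), (-115, 0, np.float64(0.0), [67.0, 104.0, -82.0, 104.0, -12.0, 32.0, 138.0])]
90 25 -1 [73.0, 93.0, -82.0, 118.0, 37.0, 47.0, 162.0] [(115, 0, np.float64(0.0), [45.0, 93.0, -74.0, 70.0, -13.0, 90.0, 84.0]), (-115, 45, np.float64(18.6), '')]
90 40 1 [25.0, 39.0, -12.0, 124.0, -57.0, 50.0, 65.0] [(115, 4, np.float64(1.2), [38.0, 100.0, -82.0, 61.0, -8.0, 104.0, -101.0]), (-115, 3, np.float64(0.7), [71.0, 111.0, -82.0, 111.0, -31.0, 19.0, 162.0])]
90 40 -1 [67.0, 74.0, -76.0, 120.0, 33.0, 40.0, 162.0] [(115, 4, np.float64(1.2), [38.0, 100.0, -82.0, 61.0, -8.0, 104.0, 79.0]), (-115, 22, np.float64(10.4), '')]
```

```bash
sed -i "s/R.from_euler('z',-90,degrees=True)/R.from_euler('z',90,degrees=True)/; s/^X=.*/X=np.array([.2437,.535,.4482,.3449,-.0487])/" ik.py
cat > plan.py <<'E'
from h import *
from ik import *
def step(name,p,Q,q,s=None):
    q2,e,a=ik(np.array(p),Q,q);print(name,np.round(p,3),q2.round(0),round(e*1e3,1),round(a,2));return q2
def rel(p,Q,s):
    Qs=R.from_euler('xyz',s['eef_rot'],degrees=True)
    return np.round(100*Qs.inv().apply(np.array(p)-s['eef_pos']),2),np.round(np.degrees((Qs.inv()*Q).as_rotvec()),1)
E
python3 - <<'E'
from plan import *
s=get_state();q=s['joints'];print('rot err',np.degrees((fkj(q)[1].inv()*R.from_euler('xyz',s['eef_rot'],degrees=True)).magnitude()),fkj(q)[0]-s['eef_pos'])
for h,th in((-70,25),(-80,25),(-90,30)):
    cup=np.array([.432,.055,.04]);Q=tool(h,th,-1);z=Q.as_matrix()[:,2]
    hi=cup-.075*z+[0,0,.18]; print(h,th,'rel hi',rel(hi,Q,s))
    q=step('hi',hi,Q,s['joints']);q=step('pre',cup-.075*z,Q,q);q=step('grasp',cup+.045*z,Q,q);g=q
    q=step('lift',cup+.045*z+[0,0,.12],Q,q)
    for d in (15,):
      T=tool(h,d,-1)
      for sg in (1,-1):
        P=T*R.from_euler('z',sg*125,degrees=True);C=P*Q.inv();ax=(P*(Q.inv())).as_matrix()  # cup axis
        cz=(P*Q.inv()).apply([0,0,1]); print('cup axis',cz.round(2))
        gp=np.array([.65,.045,.095]); step('pour',gp+.045*P.as_matrix()[:,2],P,q)
E
```

```text
rot err 2.949020398589047e-14 [ 0.00240244  0.00062611 -0.00090994]
-70 25 rel hi (array([18.74, 14.2 , -8.9 ]), array([  64.1,   40.8, -100.3]))
hi [0.409 0.119 0.252] [-56.  24.  -4. 115.  45.  95. 120.] 0.0 0.0
pre [0.409 0.119 0.072] [-56.  42.  -4. 118.  47.  80. 104.] 0.0 0.0
grasp [0.446 0.017 0.021] [-49.  47.  -0. 125.  58.  69.  98.] 0.0 0.0
lift [0.446 0.017 0.141] [-48.  32.  -1. 125.  55.  78. 111.] 0.0 0.0
cup axis [-0.88  0.26 -0.39]
pour [0.665 0.004 0.083] [-54.  56.  29. 102.  55.  65.  -0.] 0.0 0.01
cup axis [ 0.51  0.76 -0.39]
pour [0.665 0.004 0.083] [-78.  79.  69. 131. 132.   9. 162.] 58.3 24.63
-80 25 rel hi (array([17.62, 14.6 , -8.91]), array([ 58.7,  45. , -91.9]))
hi [0.42  0.122 0.252] [-54.  28.  -0. 108.  41.  98. 120.] 0.0 0.0
pre [0.42  0.122 0.072] [-54.  45.  -1. 111.  41.  84. 107.] 0.0 0.0
grasp [0.439 0.015 0.021] [-47.  48.   2. 119.  49.  72. 102.] 0.0 0.0
lift [0.439 0.015 0.141] [-47.  34.   2. 120.  48.  81. 112.] 0.0 0.0
cup axis [-0.83  0.41 -0.39]
pour [0.658 0.002 0.083] [-57.  61.  37.  95.  40.  68.   9.] 0.0 0.01
cup axis [ 0.64  0.66 -0.39]
pour [0.658 0.002 0.083] [-77.  78.  68. 132. 129.   9. 162.] 76.8 32.03
-90 30 rel hi (array([16.43, 14.5 , -9.49]), array([ 49.2,  45.1, -85. ]))
hi [0.432 0.12  0.257] [-50.  28.   2. 101.  35. 100. 122.] 0.0 0.0
pre [0.432 0.12  0.077] [-49.  43.   1. 106.  35.  84. 111.] 0.0 0.0
grasp [0.432 0.016 0.018] [-44.  46.   3. 115.  41.  72. 106.] 0.0 0.0
lift [0.432 0.016 0.138] [-44.  33.   3. 115.  40.  82. 115.] 0.0 0.0
cup axis [-0.71  0.61 -0.35]
pour [0.65  0.002 0.083] [-55.  65.  41.  87.  30.  76.  15.] 0.0 0.01
cup axis [ 0.71  0.61 -0.35]
pour [0.65  0.002 0.083] [-22.  65. -25. 123.  84. 104. 162.] 171.9 48.94
```

Emit:
{"method": "move_arm", "body": {"rows": [[1,0.8,-4,3.6,2.3,-5.6,100],[2.1,1.6,-8,7.1,4.5,-11.1,100],[3.1,2.4,-8.9,10.7,6.8,-16.7,100],[4.2,3.2,-8.9,14.2,9.1,-22.3,100],[5.2,3.9,-8.9,17.8,11.3,-27.9,100],[6.2,4.7,-8.9,21.4,13.6,-33.4,100],[7.3,5.5,-8.9,24.9,15.9,-39,100],[8.3,6.3,-8.9,28.5,18.1,-44.6,100],[9.4,7.1,-8.9,32.1,20.4,-50.2,100],[10.4,7.9,-8.9,35.6,22.7,-55.7,100],[11.5,8.7,-8.9,39.2,24.9,-61.3,100],[12.5,9.5,-8.9,42.7,27.2,-66.9,100],[13.5,10.3,-8.9,46.3,29.5,-72.4,100],[14.6,11,-8.9,49.9,31.7,-78,100],[15.6,11.8,-8.9,53.4,34,-83.6,100],[16.7,12.6,-8.9,57,36.3,-89.2,100],[17.7,13.4,-8.9,60.5,38.5,-94.7,100],[18.7,14.2,-8.9,64.1,40.8,-100.3,100],[18.7,14.2,-8.9,64.1,40.8,-100.3,100],[18.7,14.2,-8.9,64.1,40.8,-100.3,100]]}}

```text
clock: 32.3
eef_pos: [0.4092, 0.1192, 0.2516]
eef_rot: [180.0, -65.1, -69.8]
contact_force: [0.6, -0.6, -0.2]
opening: 0.0853
grasp_force: 0.0
```

Run:
```python
from plan import *
s=rec();show(s);print(fkj(s['joints'])[0]-s['eef_pos'])
L=np.loadtxt('log.txt')
f=least_squares(lambda x:np.hstack([fkj(r[:7],x)[0]-r[7:10] for r in L])*1e3,X);print(f.x.round(4),np.abs(f.fun).max())
cup=np.array([.432,.055,.04]);Q=tool(-70,25,-1);z=Q.as_matrix()[:,2]
print(rel(cup-.075*z,Q,s)); side_balls()
p=get_image('wrist');find(p,'measuring_cup');cv2.imwrite('pics/w15.png',p['img'])
```

```text
32.3 [0.4092 0.1192 0.2516] [180.  -65.1 -69.8] [-58.  27.  -6. 113.  43.  95. 117.] 0.085 [ 0.6 -0.6 -0.2]
[-0.0132073   0.02849608 -0.0191179 ]
[ 0.2767  0.5356  0.4477  0.3788 -0.0489] 2.4019832701626664
(array([-16.31,   0.05,   7.59]), array([-0.1, -0.1,  0.1]))
side [ 0.677 -0.121  0.02 ] tray [ 0.675 -0.105  0.032] 52
side [ 0.584 -0.114  0.02 ] tray [ 0.583 -0.098  0.032] 50
side [ 0.682 -0.058  0.02 ] tray [ 0.68  -0.043  0.032] 52
side [ 0.588 -0.051  0.02 ] tray [ 0.588 -0.036  0.032] 50
measuring_cup [ 0.382 -0.355  0.051] 0.84
measuring_cup [0.429 0.041 0.049] 0.68
```

View pics/w15.png

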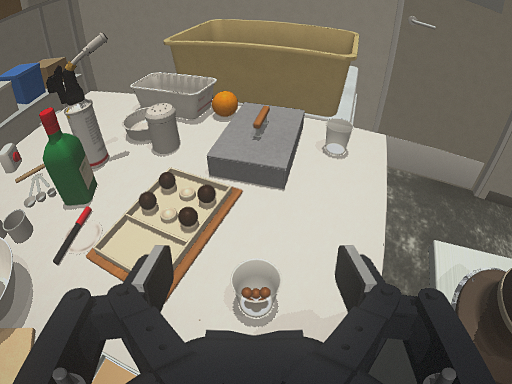

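Emit:
{"method": "move_arm", "body": {"rows": [[-3.6,0,1.7,0,0,0,100],[-7.2,0,3.4,0,0,0,100],[-10.8,0,5.1,0,0,0,100],[-14.4,0,6.8,0,0,0,100],[-16.3,0,7.6,0,0,0,100],[-16.3,0,7.6,0,0,0,100],[-16.3,0,7.6,0,0,0,100],[-16.3,0,7.6,0,0,0,100],[-16.3,0,7.6,0,0,0,100]]}}

```text
clock: 33.2
eef_pos: [0.4113, 0.1191, 0.0745]
eef_rot: [-179.2, -65.0, -70.8]
contact_force: [-0.7, 0.1, -0.0]
opening: 0.0853
grasp_force: 0.0
```

```bash
sed -i "s/^X=.*/X=np.array([.2767,.5356,.4477,.3788,-.0489])/" ik.py
python3 - <<'E'
from plan import *
s=rec();show(s)
cup=np.array([.432,.055,.04]);Q=tool(-70,25,-1);z=Q.as_matrix()[:,2]
print(rel(cup+.045*z,Q,s))
p=get_image('wrist');g=cv2.cvtColor(p['img'],6);cv2.imwrite('pics/w16.png',p['img'])
# nuts: brown blobs -> centre
im=p['img'].astype(int);m=((im[:,:,2]-im[:,:,0]>40)&(im.sum(2)<330)).astype(np.uint8);m[:200]=0
n,_,st,c=cv2.connectedComponentsWithStats(m)
for i in range(1,n):
    if st[i,4]>80: print(st[i],np.round(wray(p,s,*c[i],.012),3))
q=step('grasp',cup+.045*z,Q,s['joints']);q=step('lift',cup+.045*z+[0,0,.12],Q,q)
P=tool(-70,15,-1)*R.from_euler('z',125,degrees=True)
q=step('pour',np.array([.65,.045,.095])+.045*P.as_matrix()[:,2],P,q)
E
```

```text
33.2 [0.4113 0.1191 0.0745] [-179.2  -65.   -70.8] [-58.  45.  -5. 115.  45.  81. 102.] 0.085 [-0.7  0.1 -0. ]
(array([-0.28,  0.26, 12.06]), array([-0.1,  0. , -0.3]))
[ 74 200  73  26 849] [0.573 0.102 0.012]
grasp [0.446 0.017 0.021] [-51.  50.  -1. 122.  56.  70.  97.] 0.0 0.0
lift [0.446 0.017 0.141] [-50.  35.  -2. 124.  52.  78. 108.] 0.0 0.0
pour [0.665 0.004 0.083] [-58.  59.  31. 101.  51.  64.   0.] 0.0 0.01
```

Emit:
{"method": "move_arm", "body": {"grip_force": 25, "rows": [[-0.1,0.1,2.5,0,0,0,100],[-0.1,0.1,5,0,0,0,100],[-0.1,0.1,7.5,0,0,0,100],[-0.1,0.1,10,0,0,0,100],[-0.1,0.1,12,0,0,0,100],[-0.1,0.1,12,0,0,0,100],[-0.1,0.1,12,0,0,0,100],[-0.1,0.1,12,0,0,0,100]]}}

```text
clock: 33.92
eef_pos: [0.4472, 0.0178, 0.0221]
eef_rot: [-179.3, -65.0, -70.6]
contact_force: [0.3, -0.3, -0.7]
opening: 0.0854
grasp_force: 0.0
```

Run:
```python
from plan import *
s=rec();show(s)
cup=np.array([.432,.055,.04]);Q=tool(-70,25,-1);z=Q.as_matrix()[:,2]
print(rel(cup+.045*z,Q,s))
p=get_image('wrist');cv2.imwrite('pics/w17.png',p['img'])
b=get_image('side')
u,v=map(int,pix(b,[.432,.055,.03]))
cv2.imwrite('pics/w17c.png',np.hstack([cv2.resize(b['img'][v-40:v+40,u-40:u+40],(384,384)),p['img'][:,:416]]))
```

```text
33.9 [0.4472 0.0178 0.0221] [-179.3  -65.   -70.6] [-52.  49.  -1. 122.  55.  70.  97.] 0.085 [ 0.3 -0.3 -0.7]
(array([-0.07,  0.16,  0.1 ]), array([-0.1,  0. , -0.3]))
```

View pics/w17c.png

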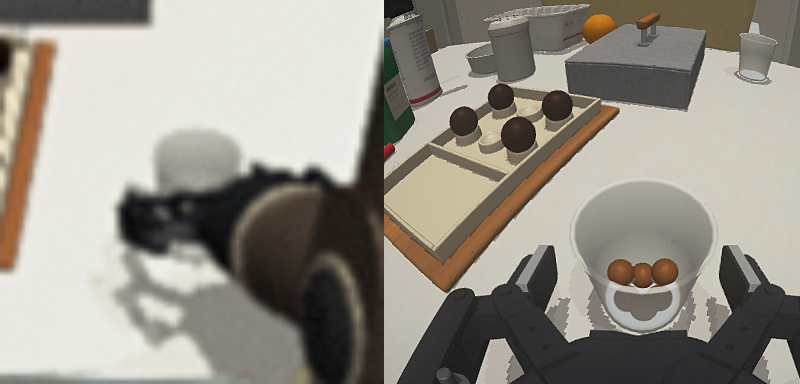

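The cup sits centred between the fingers at (644,260) in the composite. I advance 5 mm more and close.

Emit:
{"method": "move_arm", "body": {"grip_force": 26, "rows": [[0,0.1,0.6,0,0,0,100],[0,0.1,0.6,0,0,0,100],[0,0.1,0.6,0,0,0,100],[0,0.1,0.6,0,0,0,55],[0,0.1,0.6,0,0,0,55],[0,0.1,0.6,0,0,0,55],[0,0.1,0.6,0,0,0,55],[0,0.1,0.6,0,0,0,55],[0,0.1,0.6,0,0,0,55]]}}

```text
clock: 34.77
eef_pos: [0.4478, 0.0112, 0.0192]
eef_rot: [-179.5, -65.1, -70.4]
contact_force: [-1.6, 0.7, 4.4]
opening: 0.0593
grasp_force: 27.0
```

Emit:
{"method": "move_arm", "body": {"rows": [[0.9,0,-0.4,0,0,0,55],[2.7,0,-1.3,0,0,0,55],[5.4,0,-2.5,0,0,0,55],[8.2,0,-3.8,0,0,0,55],[10.9,0,-5.1,0,0,0,55],[10.9,0,-5.1,0,0,0,55],[10.9,0,-5.1,0,0,0,55],[10.9,0,-5.1,0,0,0,55]]}}

```text
clock: 35.43
eef_pos: [0.4472, 0.0114, 0.139]
eef_rot: [-179.5, -65.0, -70.5]
contact_force: [-0.2, -0.2, -1.2]
opening: 0.0593
grasp_force: 28.0
```

Run:
```python
from plan import *
s=rec();show(s);print(s['grasp_force'])
a=get_image('scene');find(a,'measuring_cup')
Q=R.from_euler('xyz',s['eef_rot'],degrees=True)
h=-70
gp=np.array([.655,.045,.13])   # approach, then pour
print('above',rel(gp+.05*Q.as_matrix()[:,2],Q,s))
T=tool(h,15,-1)
for roll in (60,95,125,140):
    P=T*R.from_euler('z',roll,degrees=True);cz=(P*Q.inv()).apply([0,0,1]);print(roll,cz.round(2),'tilt',np.degrees(np.arccos(cz[2])).round(0))
    print(rel(np.array([.655,.045,.105])+.05*P.as_matrix()[:,2],P,s)); step('j',np.array([.655,.045,.105])+.05*P.as_matrix()[:,2],P,s['joints'])
```

```text
35.4 [0.4472 0.0114 0.139 ] [-179.5  -65.   -70.5] [-51.  35.  -1. 124.  53.  77. 108.] 0.059 [-0.2 -0.2 -1.2]
28.011042536891182
measuring_cup [ 0.375 -0.375  0.046] 0.72
above (array([  0.79, -20.67,   8.99]), array([0., 0., 0.]))
60 [-0.83  0.01  0.55] tilt 57.0
(array([ -0.61, -20.66,   9.97]), array([ 5.2,  9.1, 59.6]))
j [ 0.672 -0.     0.092] [-48.  56.  17.  99.  60.  73.  61.] 0.0 0.01
95 [-0.99  0.09  0.04] tilt 88.0
(array([ -0.61, -20.66,   9.97]), array([ 8.3,  7.7, 94.5]))
j [ 0.672 -0.     0.092] [-52.  57.  23. 100.  56.  69.  28.] 0.0 0.01
125 [-0.88  0.26 -0.39] tilt 113.0
(array([ -0.61, -20.66,   9.97]), array([ 10.9,   5.8, 124.4]))
j [ 0.672 -0.     0.092] [-58.  59.  32. 101.  50.  64.   2.] 0.0 0.01
140 [-0.75  0.35 -0.56] tilt 124.0
(array([ -0.61, -20.66,   9.97]), array([ 12.2,   4.5, 139.4]))
j [ 0.672 -0.     0.092] [-63.  62.  40. 101.  44.  59.  -9.] 0.0 0.02
```

Emit:
{"method": "move_arm", "body": {"rows": [[0.1,-2,1,0,0,0,55],[0.2,-4.5,2,0,0,0,55],[0.3,-7,3,0,0.5,6,55],[0.4,-9.5,4,0.5,1.5,12,55],[0.5,-12,5,1,2.5,18,55],[0.6,-14.5,6,2,3.5,24,55],[0.7,-17,7,2.5,5,30,55],[0.8,-19,8,3,6,36,55],[0.8,-20.7,9.4,3.5,7,42,55],[0.8,-20.7,9.4,4,8,48,55],[0.8,-20.7,9.4,4.5,8.5,54,55],[0.8,-20.7,9.4,5.2,9.1,59.6,55],[0.8,-20.7,9.4,5.2,9.1,59.6,55],[0.8,-20.7,9.4,5.2,9.1,59.6,55],[0.8,-20.7,9.4,5.2,9.1,59.6,55],[0.8,-20.7,9.4,5.2,9.1,59.6,55]]}}

```text
clock: 36.87
eef_pos: [0.6721, -0.0013, 0.1074]
eef_rot: [-107.2, -29.1, -151.4]
contact_force: [-0.3, -1.0, -2.5]
opening: 0.0593
grasp_force: 28.1
```

Run:
```python
from plan import *
s=rec();show(s);print(s['grasp_force'])
T=tool(-70,15,-1)
Q0=R.from_euler('xyz',[-179.5,-65,-70.5],degrees=True)
Q=R.from_euler('xyz',s['eef_rot'],degrees=True);print('cup axis',(Q*Q0.inv()).apply([0,0,1]).round(2),'grip pt',(s['eef_pos']-.05*Q.as_matrix()[:,2]).round(3))
for roll in (95,110,125,140):
    P=T*R.from_euler('z',roll,degrees=True);print(roll,rel(np.array([.652,.045,.09])+.05*P.as_matrix()[:,2],P,s))
```

```text
36.9 [ 0.6721 -0.0013  0.1074] [-107.2  -29.1 -151.4] [-48.  55.  16.  99.  60.  75.  61.] 0.059 [-0.3 -1.  -2.5]
28.066652983325184
cup axis [-0.83  0.    0.55] grip pt [0.656 0.044 0.12 ]
95 (array([-1.24,  2.73,  0.58]), array([-0.1, -0. , 35.2]))
110 (array([-1.24,  2.73,  0.58]), array([-0.1,  0. , 50.2]))
125 (array([-1.24,  2.73,  0.58]), array([-0.1,  0. , 65.2]))
140 (array([-1.24,  2.73,  0.58]), array([-0.1,  0. , 80.2]))
```

Emit:
{"method": "move_arm", "body": {"rows": [[-0.4,0.9,0.2,0,0,6,55],[-0.8,1.8,0.4,0,0,12,55],[-1.2,2.7,0.6,0,0,18,55],[-1.2,2.7,0.6,0,0,24,55],[-1.2,2.7,0.6,0,0,30,55],[-1.2,2.7,0.6,0,0,35,55],[-1.2,2.7,0.6,0,0,39,55],[-1.2,2.7,0.6,0,0,43,55],[-1.2,2.7,0.6,0,0,47,55],[-1.2,2.7,0.6,0,0,50,55],[-1.2,2.7,0.6,0,0,53,55],[-1.2,2.7,0.6,0,0,56,55],[-1.2,2.7,0.6,0,0,59,55],[-1.2,2.7,0.6,0,0,62,55],[-1.2,2.7,0.6,0,0,65,55],[-1.2,2.7,0.6,0,0,67,55],[-1.2,2.7,0.6,0,0,69,55],[-1.2,2.7,0.6,0,0,71,55],[-1.2,2.7,0.6,0,0,73,55],[-1.2,2.7,0.6,0,0,75,55]]}}

```text
clock: 38.53
eef_pos: [0.6687, -0.0006, 0.0779]
eef_rot: [-110.7, 43.1, -174.5]
contact_force: [0.1, 0.2, -0.0]
opening: 0.0595
grasp_force: 28.1
```

Emit:
{"method": "move_arm", "body": {"rows": [[0,0,0,0,0,2,55],[0,0,0,0,0,5,55],[0,0,0,0,0,8,55],[0,0,0,0,0,8,55],[0,0,0,0,0,8,55],[0,0,0,0,0,8,55],[0,0,0,0,0,8,55],[0,0,0,0,0,8,55],[0,0,0,0,0,8,55],[0,0,0,0,0,8,55]]}}

```text
clock: 39.37
eef_pos: [0.6687, -0.0006, 0.0776]
eef_rot: [-113.9, 50.4, -178.8]
contact_force: [-0.1, -0.9, 0.0]
opening: 0.0594
grasp_force: 28.1
```

```bash
cat >> plan.py <<'E'
def nuts(p,s=None,z=.016):
    im=p['img'].astype(int);B,G,Rr=im[...,0],im[...,1],im[...,2]
    m=((Rr-B>35)&(Rr<170)&(Rr>70)&(B<90)).astype(np.uint8)
    n,_,st,c=cv2.connectedComponentsWithStats(m)
    for i in range(1,n):
        if st[i,4]>5:
            w=ray(p,*c[i],z) if s is None else wray(p,s,*c[i],z)
            if .5<w[0]<.8 and -.0<w[1]<.16: print('nut?',c[i].round(0),st[i,2:],w.round(3))
E
python3 - <<'E'
from plan import *
s=rec();show(s);print(s['grasp_force'])
a=get_image('scene');b=get_image('side')
for p in(a,b): print('-');find(p,'nut_0',10,.1);nuts(p)
cv2.imwrite('pics/p1.png',a['img']);cv2.imwrite('pics/p2.png',b['img'])
E
```

```text
39.4 [ 6.687e-01 -6.000e-04  7.760e-02] [-113.9   50.4 -178.8] [-56.  60.  28.  99.  52.  66. -19.] 0.059 [-0.1 -0.9  0. ]
28.09715331386542
-
nut? [294. 187.] [11  4 15] [0.787 0.012 0.016]
nut? [248. 201.] [10  5 16] [0.592 0.068 0.016]
nut? [259. 204.] [ 7  7 19] [0.606 0.028 0.016]
nut? [242. 209.] [8 5 8] [0.542 0.046 0.016]
nut? [252. 214.] [8 5 8] [0.539 0.002 0.016]
-
nut_0 [ 0.657 -0.028  0.008] 0.63
nut? [226. 226.] [ 29   9 121] [0.681 0.105 0.016]
```

Run:
```python
from plan import *
s=get_state()
Q0=R.from_euler('xyz',[-179.5,-65,-70.5],degrees=True)
print('up4',rel(s['eef_pos']+[0,0,.05],Q0,s)); print('lift',rel([.4472,.0114,.139],Q0,s))
```

```text
up4 (array([-3.85, -2.91, -1.29]), array([ -12.5,   -4.2, -142.2]))
lift (array([  9.35, -18.5 ,  -9.99]), array([ -12.5,   -4.2, -142.2]))
```

Emit:
{"method": "move_arm", "body": {"rows": [[-1.3,-1,-0.4,-0.6,-0.2,-7.1,55],[-2.6,-2,-0.9,-1.3,-0.4,-14.2,55],[-3.85,-2.9,-1.3,-1.9,-0.6,-21.3,55],[-3.85,-2.9,-1.3,-2.5,-0.8,-28.4,55],[-3.85,-2.9,-1.3,-3.1,-1.1,-35.6,55],[-3.85,-2.9,-1.3,-3.8,-1.3,-42.7,55],[-3.85,-2.9,-1.3,-4.4,-1.5,-49.8,55],[-3.85,-2.9,-1.3,-5,-1.7,-56.9,55],[-3.85,-2.9,-1.3,-5.6,-1.9,-64,55],[-2.6,-4.4,-2.1,-6.3,-2.1,-71.1,55],[-1.3,-5.9,-2.9,-6.9,-2.3,-78.2,55],[0,-7.4,-3.7,-7.5,-2.5,-85.3,55],[1.3,-8.9,-4.5,-8.1,-2.7,-92.4,55],[2.6,-10.4,-5.4,-8.8,-2.9,-99.5,55],[3.9,-12,-6.3,-9.4,-3.2,-106.7,55],[5.2,-13.6,-7.2,-10,-3.4,-113.8,55],[6.5,-15.2,-8.1,-10.6,-3.6,-120.9,55],[7.8,-16.8,-9,-11.3,-3.8,-128,55],[9.35,-18.5,-10,-11.9,-4,-135.1,55],[9.35,-18.5,-10,-12.5,-4.2,-142.2,55]]}}

```text
clock: 41.23
eef_pos: [0.444, 0.0118, 0.1391]
eef_rot: [179.5, -65.0, -69.4]
contact_force: [0.6, -1.2, -1.6]
opening: 0.0592
grasp_force: 28.2
```

Emit:
{"method": "move_arm", "body": {"rows": [[0,0,0,0,0,0,55],[0,0,0,0,0,0,55],[0,0,0,0,0,0,55],[0,0,0,0,0,0,55],[0,0,0,0,0,0,55]]}}

```text
clock: 41.65
eef_pos: [0.4474, 0.0112, 0.139]
eef_rot: [-179.1, -65.0, -70.9]
contact_force: [0.1, -0.6, -1.1]
opening: 0.0594
grasp_force: 28.2
```

Run:
```python
from plan import *
s=rec();show(s);print(s['grasp_force'])
Q0=R.from_euler('xyz',[-179.5,-65,-70.5],degrees=True)
print(rel([.4478,.0112,.0192],Q0,s))
a=get_image('scene');b=get_image('side');w=get_image('wrist')
for p in(a,b): print('-');find(p,'nut_0',10,.1);nuts(p)
print('w');find(w,'nut_0',10,.1);nuts(w,s)
u=a['img'][180:245,225:330];v=b['img'][175:240,205:280]
cv2.imwrite('pics/p3.png',np.vstack([np.hstack([cv2.resize(u,(400,248),interpolation=2),cv2.resize(v,(286,248),interpolation=2)]),cv2.resize(w['img'],(686,340))[:,:]]))
```

```text
41.6 [0.4474 0.0112 0.139 ] [-179.1  -65.   -70.9] [-53.  35.   1. 124.  52.  77. 108.] 0.059 [ 0.1 -0.6 -1.1]
28.15063007044955
(array([-10.85,   0.04,   5.07]), array([ 0. , -0. , -0.2]))
-
nut? [295. 187.] [11  4 13] [0.788 0.011 0.016]
nut? [245. 200.] [5 4 6] [0.59  0.078 0.016]
nut? [250. 202.] [4 3 8] [0.594 0.058 0.016]
nut? [259. 204.] [ 6  6 15] [0.604 0.028 0.016]
-
nut? [248. 218.] [ 60  47 411] [0.61  0.059 0.016]
nut? [256. 216.] [ 9 14 60] [0.585 0.046 0.016]
nut? [248. 213.] [3 3 9] [0.614 0.032 0.016]
w
nut_0 [ 0.668 -0.099  0.038] 0.65
nut_0 [ 0.537 -0.232  0.054] 0.64
nut_0 [0.611 0.028 0.023] 0.53
nut_0 [0.586 0.025 0.021] 0.52
nut_0 [0.571 0.037 0.021] 0.46
nut? [ 32. 222.] [ 18  24 128] [0.787 0.028 0.016]
nut? [111. 266.] [ 13  13 123] [0.613 0.03  0.016]
nut? [132. 269.] [ 13  14 138] [0.588 0.022 0.016]
nut? [ 50. 291.] [ 53  51 641] [0.668 0.095 0.016]
nut? [129. 279.] [4 3 6] [0.583 0.035 0.016]
nut? [130. 283.] [12  9 61] [0.579 0.039 0.016]
```

View pics/p3.png

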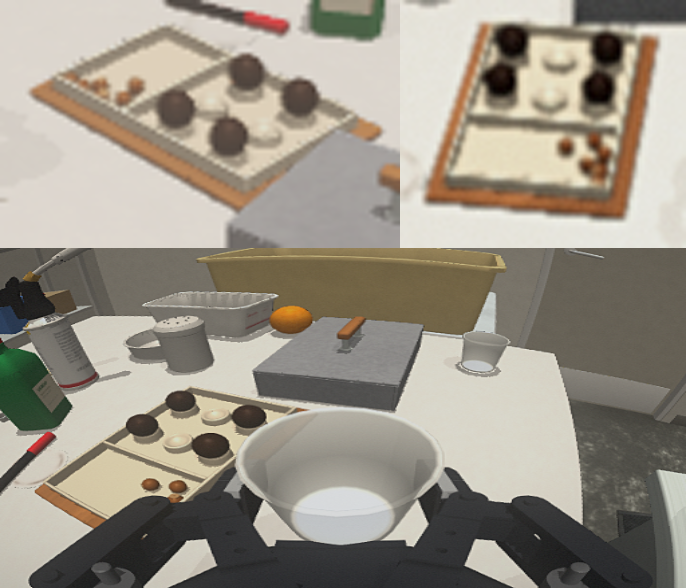

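All six nuts lie in the well and the cup is empty. Now I set the cup back on the table.

Emit:
{"method": "move_arm", "body": {"rows": [[-2.7,0,1.3,0,0,0,55],[-5.4,0,2.5,0,0,0,55],[-8.2,0,3.8,0,0,0,55],[-10,0,4.7,0,0,0,55],[-10.5,0,4.9,0,0,0,55],[-10.8,0,5.05,0,0,0,55],[-10.8,0,5.05,0,0,0,55],[-10.8,0,5.05,0,0,0,55],[-10.8,0,5.05,0,0,0,55],[-10.8,0,5.05,0,0,0,72],[-10.8,0,5.05,0,0,0,80],[-10.8,0,5.05,0,0,0,100],[-10.8,0,5.05,0,0,0,100],[-10.8,0,5.05,0,0,0,100],[-10.8,0,5.05,0,0,0,100]]}}

```text
clock: 43.2
eef_pos: [0.4478, 0.0115, 0.0199]
eef_rot: [-179.4, -65.0, -70.7]
contact_force: [-0.6, 0.7, -0.3]
opening: 0.0853
grasp_force: 0.0
```

Emit:
{"method": "move_arm", "body": {"rows": [[0,0,-1.5,0,0,0,100],[0,0,-4,0,0,0,100],[0,0,-7,0,0,0,100],[0,0,-10,0,0,0,100],[0,0,-13,0,0,0,100],[3.6,0,-14.7,0,0,0,100],[7.2,0,-16.4,0,0,0,100],[10.9,0,-18.1,0,0,0,100],[14.5,0,-19.8,0,0,0,100],[18,0,-21.4,0,0,0,100],[18,0,-21.4,0,0,0,100],[18,0,-21.4,0,0,0,100],[18,0,-21.4,0,0,0,100]]}}

```text
clock: 44.28
eef_pos: [0.4063, 0.1218, 0.2731]
eef_rot: [-179.4, -65.0, -70.6]
contact_force: [0.2, 0.0, -0.1]
opening: 0.0854
grasp_force: 0.0
```

Run:
```python
from plan import *
s=rec();show(s)
a=get_image('scene');b=get_image('side');w=get_image('wrist')
for p in (a,b,w): find(p,'measuring_cup');find(p,'cover',2)
side_balls()
# cover centre est & view pose: tool down above the handle, closing along x => yaw ~ 90+cover yaw(4)
D=R.from_euler('xyz',[180,0,94],degrees=True)
print(rel([.52,-.27,.25],D,s)); step('c',[.548,-.308,.10],D,step('v',[.52,-.27,.25],D,s['joints']))
```

```text
44.3 [0.4063 0.1218 0.2731] [-179.4  -65.   -70.6] [-60.  25.  -4. 112.  43.  97. 119.] 0.085 [ 0.2  0.  -0.1]
measuring_cup [ 0.375 -0.375  0.048] 0.77
measuring_cup [ 0.38  -0.356  0.046] 0.75
measuring_cup [0.426 0.071 0.043] 0.73
cover [ 0.55  -0.261  0.053] 0.72
measuring_cup [0.43  0.045 0.042] 0.89
measuring_cup [ 0.378 -0.355  0.049] 0.64
cover [ 0.538 -0.25   0.054] 0.89
side [ 0.677 -0.121  0.02 ] tray [ 0.675 -0.105  0.032] 52
side [ 0.584 -0.113  0.02 ] tray [ 0.583 -0.098  0.032] 51
side [ 0.682 -0.058  0.02 ] tray [ 0.68  -0.043  0.032] 53
side [ 0.588 -0.051  0.02 ] tray [ 0.588 -0.036  0.032] 50
(array([15.13,  2.67, 37.86]), array([  89.3,  -12.8, -140.2]))
v [ 0.52 -0.27  0.25] [-31.   9.  59. 141. 237.   9. 150.] 108.7 38.67
c [ 0.548 -0.308  0.1  ] [  1.  25.  26. 133. 237.   9. 148.] 72.1 29.53
```

Run:
```python
from plan import *
s=get_state();Qs=R.from_euler('xyz',s['eef_rot'],degrees=True)
for yaw,pt in ((175,[.45,-.1,.28]),(140,[.45,-.1,.28]),(94,[.52,-.27,.28])):
    D=R.from_euler('xyz',[180,0,yaw],degrees=True);rv=(Qs.inv()*D).as_rotvec();q=s['joints'];ok=0
    for k in range(1,25):
        f=k/24;q,e,a=ik(s['eef_pos']+f*(np.array(pt)-s['eef_pos']),Qs*R.from_rotvec(f*rv),q,reg=.002);ok=max(ok,e*1e3+a)
        if k%8==0: print(q.round(0),end='')
    print(yaw,round(ok,1),rel(pt,D,s))
```

```text
[-48.  18.   6. 107.  31.  91. 106.][-34.   9.  16. 105.  17.  82.  97.][-20.   2.  28. 108.  -1.  70.  93.]175 0.0 (array([10.07,  3.47, 19.97]), array([-64.2, -40.7, 100.4]))
[-48.  22.  10. 103.  29.  95.  96.][-35.  14.  21. 101.  14.  86.  77.][-24.   2.  32. 109.  -1.  70.  58.]140 0.0 (array([10.07,  3.47, 19.97]), array([-82.4, -21.8, 129. ]))
[-63.  -3.   8. 143.  66.  68. 162.][ 14.  42. -82. 143.  84. 104. 162.][-40.   7.  69. 141. 237.   9. 151.]94 286.4 (array([17.82,  2.68, 36.62]), array([  89.3,  -12.8, -140.2]))
```

Emit:
{"method": "move_arm", "body": {"rows": [[0.6,0.2,1.1,-3.6,-2.3,5.6,60],[1.1,0.4,2.2,-7.1,-4.5,11.1,60],[1.7,0.6,3.3,-10.7,-6.8,16.7,60],[2.2,0.8,4.4,-14.2,-9.1,22.3,60],[2.8,1,5.5,-17.8,-11.3,27.9,60],[3.4,1.2,6.7,-21.4,-13.6,33.4,60],[3.9,1.4,7.8,-24.9,-15.9,39,60],[4.5,1.5,8.9,-28.5,-18.1,44.6,60],[5,1.7,10,-32.1,-20.4,50.2,60],[5.6,1.9,11.1,-35.6,-22.7,55.7,60],[6.2,2.1,12.2,-39.2,-24.9,61.3,60],[6.7,2.3,13.3,-42.7,-27.2,66.9,60],[7.3,2.5,14.4,-46.3,-29.5,72.4,60],[7.8,2.7,15.5,-49.9,-31.7,78,60],[8.4,2.9,16.6,-53.4,-34,83.6,60],[9,3.1,17.8,-57,-36.3,89.2,60],[9.5,3.3,18.9,-60.5,-38.5,94.7,60],[10.1,3.5,20,-64.2,-40.7,100.4,60],[10.1,3.5,20,-64.2,-40.7,100.4,60]]}}

```text
clock: 46.37
eef_pos: [0.4486, -0.106, 0.2812]
eef_rot: [179.8, 0.2, 174.2]
contact_force: [-0.4, -0.3, 0.3]
opening: 0.0512
grasp_force: 0.0
```

Run:
```python
from plan import *
s=rec();show(s);D=R.from_euler('xyz',[180,0,94],degrees=True)
print(rel([.50,-.27,.25],D,s)); step('c',[.548,-.308,.07],D,step('v',[.50,-.27,.25],D,s['joints']))
```

```text
46.4 [ 0.4486 -0.106   0.2812] [179.8   0.2 174.2] [-19.   2.  28. 108.  -1.  70.  93.] 0.051 [-0.4 -0.3  0.3]
(array([ -6.76, -15.8 ,   3.09]), array([ 0.3,  0.1, 80.2]))
v [ 0.5  -0.27  0.25] [-12.  18.  47.  99. -14.  69.  42.] 0.0 0.01
c [ 0.548 -0.308  0.07 ] [ -1.  35.  38. 101. -26.  53.  52.] 0.0 0.0
```

Emit:
{"method": "move_arm", "body": {"rows": [[-0.8,-2,0,0,0,6.7,60],[-1.7,-4,0,0,0,13.4,60],[-2.6,-6,0.3,0,0,20,60],[-3.5,-8,0.6,0,0,26.7,60],[-4.4,-10.5,1,0,0,33.4,60],[-5.4,-13,1.3,0,0,40.1,60],[-6.4,-15.5,1.6,0,0,46.8,60],[-7.5,-18,2,0,0,53.5,60],[-8.6,-20.5,2.3,0,0,60,60],[-9.7,-22.5,2.6,0,0,66.8,60],[-11.5,-24.3,3,0,0,73.5,60],[-12.2,-24.3,3,0,0,80.2,60],[-12.2,-24.3,3,0,0,80.2,60],[-12.2,-24.3,3,0,0,80.2,60],[-12.2,-24.3,3,0,0,80.2,60],[-12.2,-24.3,3,0,0,80.2,60]]}}

```text
clock: 47.7
eef_pos: [0.55, -0.3524, 0.2504]
eef_rot: [180.0, -0.1, 95.0]
contact_force: [0.6, 0.0, 0.7]
opening: 0.0513
grasp_force: 0.0
```

```bash
cat >> plan.py <<'E'
def bar(p,s,z=.093):
    im=p['img'].astype(int);B,G,Rr=im[...,0],im[...,1],im[...,2]
    m=((Rr-B>60)&(Rr>110)&(G-B<110)).astype(np.uint8)
    n,lab,st,c=cv2.connectedComponentsWithStats(m)
    for i in range(1,n):
        if st[i,4]>150:
            ys,xs=np.nonzero(lab==i);P=np.array([wray(p,s,x,y,z)[:2] for x,y in zip(xs[::3],ys[::3])])
            box=cv2.minAreaRect((P*1e3).astype(np.float32));print('bar',st[i],'c',np.round(np.array(box[0])/1e3,4),'size mm',np.round(box[1],0),'ang',round(box[2],1))
E
python3 - <<'E'
from plan import *
s=rec();show(s);w=get_image('wrist');cv2.imwrite('pics/v1.png',w['img'])
find(w,'cover');find(w,'cover_handle');bar(w,s)
# roof segmentation (dark grey)
im=w['img'].astype(int);m=((im.max(2)-im.min(2)<14)&(im.mean(2)>70)&(im.mean(2)<160)).astype(np.uint8)
m=cv2.morphologyEx(m,cv2.MORPH_OPEN,np.ones((5,5)));n,lab,st,c=cv2.connectedComponentsWithStats(m)
for i in range(1,n):
    if st[i,4]>3000: print(st[i],np.round(wray(w,s,*c[i],.054),3))
E
```

```text
47.7 [ 0.55   -0.3524  0.2504] [ 1.8e+02 -1.0e-01  9.5e+01] [ -1.  29.  46.  85. -21.  74.  52.] 0.051 [0.6 0.  0.7]
cover [ 0.547 -0.304  0.056] 0.98
cover_handle [ 0.55  -0.305  0.053] 0.64
bar [ 256    0  127   47 1625] c [ 0.6088 -0.1561] size mm [ 61. 141.] ang 85.5
bar [251  95  12  76 831] c [ 0.5487 -0.3104] size mm [11. 85.] ang 5.3
bar [ 326  202   47   49 1672] c [ 0.6787 -0.4159] size mm [60. 66.] ang 50.2
bar [444 318  57  44 526] c [ 1.0522 -0.6449] size mm [ 92. 241.] ang 53.7
bar [ 344  336   44   43 1003] c [ 0.7737 -0.6721] size mm [ 47. 162.] ang 40.6
[  192    31   130   182 15976] [ 0.549 -0.28   0.054]
[    0    69   181   230 14003] [ 0.243 -0.479  0.054]
```

Run:
```python
from plan import *
s=get_state();print(rel([.634,-.114,.19],R.from_euler('xyz',[180,0,85.2],degrees=True),s))
```

```text
(array([23.06, 10.39,  6.11]), array([ 0.1, -0.1,  9.7]))
```

Emit:
{"method": "move_arm", "body": {"rows": [[3.6,1.6,0,0,0,3,60],[7.2,3.2,0,0,0,6,60],[10.8,4.9,0,0,0,9.7,60],[14.4,6.5,0,0,0,9.7,60],[18,8.1,1,0,0,9.7,60],[21,9.5,3,0,0,9.7,60],[23,10.4,6,0,0,9.7,60],[23,10.4,6,0,0,9.7,60],[23,10.4,6,0,0,9.7,60],[23,10.4,6,0,0,9.7,60],[23,10.4,6,0,0,9.7,60],[23,10.4,6,0,0,9.7,60],[23,10.4,6,0,0,9.7,60]]}}

```text
clock: 48.93
eef_pos: [0.6347, -0.1166, 0.1915]
eef_rot: [179.9, -0.0, 85.0]
contact_force: [0.2, -1.0, -0.7]
opening: 0.0511
grasp_force: 0.0
```

Run:
```python
from plan import *
s=rec();show(s);w=get_image('wrist');cv2.imwrite('pics/v2.png',w['img']);
m=(w['img'].astype(int).sum(2)<170).astype(np.uint8);n,_,st,c=cv2.connectedComponentsWithStats(m)
B=[(wray(w,s,*c[i],.0316)[:2],c[i]) for i in range(1,n) if 200<st[i,4]<2000]
for b in B: print(b[0].round(4),b[1].round(0))
B=np.array([b[0] for b in B if .55<b[0][0]<.71 and -.14<b[0][1]<0])
t0=np.radians(-4.5);r=lambda t:np.array([[np.cos(t),-np.sin(t)],[np.sin(t),np.cos(t)]])
loc=(B-[.633,-.0294])@r(t0);A=np.array([[.046*np.sign(l[0]),-.043+.031*np.sign(l[1]+.043)] for l in loc])
a=A-A.mean(0);b=B-B.mean(0);t=np.arctan2((a[:,0]*b[:,1]-a[:,1]*b[:,0]).sum(),(a*b).sum());o=B.mean(0)-r(t)@A.mean(0)
print('tray',o.round(4),np.degrees(t).round(2),(1e3*(B-(A@r(t).T+o))).round(1).tolist(),(np.linalg.norm(b)/np.linalg.norm(a)).round(3))
find(w,'nut_0',10,.3)
D=R.from_euler('xyz',[180,0,95.3],degrees=True)
print('above bar',rel([.5487,-.3104,.15],D,s))
```

```text
48.9 [ 0.6347 -0.1166  0.1915] [179.9  -0.   85. ] [-24.  31.  46.  91. -24.  68.  22.] 0.051 [ 0.2 -1.  -0.7]
[0.35   0.1276] [30. 19.]
[0.7851 0.06  ] [370.  14.]
[ 0.996 -0.023] [500.  90.]
[ 0.5878 -0.0381] [206. 105.]
[ 0.678  -0.0456] [287. 104.]
[ 0.5828 -0.0993] [208. 158.]
[ 0.6737 -0.1063] [287. 157.]
tray [ 0.6339 -0.0295] -4.49 [[0.6, -0.3], [-0.9, -0.6], [0.6, 0.3], [-0.3, 0.6]] 0.987
nut_0 [0.578 0.036 0.021] 0.69
nut_0 [0.581 0.062 0.022] 0.63
nut_0 [ 0.637 -0.027  0.012] 0.62
nut_0 [0.598 0.05  0.026] 0.49
nut_0 [0.58  0.08  0.019] 0.43
nut_0 [0.592 0.024 0.024] 0.42
above bar (array([-20.05,  -6.9 ,   4.12]), array([  0.1,  -0. , -10.3]))
```

Emit:
{"method": "move_arm", "body": {"rows": [[-3,-1,-2,0,0,-3,60],[-6.5,-2,-4,0,0,-6,60],[-10,-3.4,-5,0,0,-9.7,60],[-13.5,-4.6,-4,0,0,-9.7,60],[-17,-5.8,0,0,0,-9.7,60],[-20,-6.9,4,0,0,-9.7,60],[-20,-6.9,4,0,0,-9.7,60],[-20,-6.9,4,0,0,-9.7,60],[-20,-6.9,4,0,0,-9.7,60],[-20,-6.9,4,0,0,-9.7,60],[-20,-6.9,4,0,0,-9.7,60],[-20,-6.9,4,0,0,-9.7,60]]}}

```text
clock: 50.03
eef_pos: [0.5504, -0.3076, 0.1513]
eef_rot: [179.9, -0.0, 95.0]
contact_force: [0.5, 0.2, -0.6]
opening: 0.0513
grasp_force: 0.0
```

Run:
```python
from plan import *
s=rec();show(s);w=get_image('wrist');cv2.imwrite('pics/v3.png',w['img']);bar(w,s)
# roof edge lines +-x by scanning brightness at rows, and the +y edge
im=w['img'].astype(int).mean(2)
v=cv2.imread('pics/v1.png').astype(int)
ss=dict(s);ss['eef_pos']=np.array([.55,-.3524,.2504]);ss['eef_rot']=np.array([180,-.1,95.])
hsv=cv2.cvtColor(v.astype(np.uint8),cv2.COLOR_BGR2HSV)
m=((v[...,2]-v[...,0]>35)).astype(np.uint8);n,lab,st,c=cv2.connectedComponentsWithStats(m)
for i in range(1,n):
    if 245<c[i][0]<270 and 110<c[i][1]<150 and st[i,4]>200:
        ys,xs=np.nonzero(lab==i); print(st[i])
        for f in (ys.min(),ys.max()): print('end',wray(w,ss,xs[ys==f].mean(),f,.093).round(4))
        q=np.polyfit(ys,xs,1);print('ang',[wray(w,ss,np.polyval(q,y),y,.093)[:2].round(4) for y in(ys.min(),ys.max())])
print(rel([.5487,-.3104,.044],R.from_euler('xyz',[180,0,94.8],degrees=True),s))
```

```text
50.0 [ 0.5504 -0.3076  0.1513] [179.9  -0.   95. ] [ -5.  32.  43.  96. -24.  62.  51.] 0.051 [ 0.5  0.2 -0.6]
bar [ 252    0  162   71 2815] c [ 0.6038 -0.1481] size mm [ 67. 130.] ang 85.9
bar [ 244  149   17   98 1403] c [ 0.5488 -0.3101] size mm [14. 86.] ang 5.4
bar [348 264  41  23 530] c [ 0.6704 -0.3783] size mm [35. 27.] ang 31.9
[ 250   95   15   77 1009]
end [ 0.546  -0.2679  0.093 ]
end [ 0.5526 -0.3539  0.093 ]
ang [array([ 0.5463, -0.2678]), array([ 0.5524, -0.3539])]
(array([-0.27, -0.22, 10.73]), array([ 0.1, -0. ,  0.2]))
```

Emit:
{"method": "move_arm", "body": {"grip_force": 60, "rows": [[-0.2,-0.15,2,0,0,0.7,60],[-0.2,-0.15,4,0,0,0.7,60],[-0.2,-0.15,6,0,0,0.7,60],[-0.2,-0.15,8,0,0,0.7,60],[-0.2,-0.15,8,0,0,0.7,60],[-0.2,-0.15,8,0,0,0.7,60],[-0.2,-0.15,8,0,0,0.7,60]]}}

```text
clock: 50.67
eef_pos: [0.5485, -0.3108, 0.0715]
eef_rot: [179.9, 0.0, 94.2]
contact_force: [0.7, -0.2, 0.8]
opening: 0.0514
grasp_force: 0.0
```

Run:
```python
from plan import *
s=rec();show(s);w=get_image('wrist');cv2.imwrite('pics/v4.png',w['img']);bar(w,s);print(rel([.5488,-.3103,.044],R.from_euler('xyz',[180,0,94.3],degrees=True),s))
```

```text
50.7 [ 0.5485 -0.3108  0.0715] [179.9   0.   94.2] [ -2.  37.  40. 100. -28.  54.  54.] 0.051 [ 0.7 -0.2  0.8]
bar [ 251    0  199   61 3552] c [ 0.5992 -0.1838] size mm [119.  38.] ang 12.8
bar [ 243  168   26  133 2995] c [ 0.5495 -0.3098] size mm [14. 86.] ang 4.3
bar [358 330  21  31 244] c [ 0.6436 -0.4022] size mm [ 7. 49.] ang 39.3
(array([0.05, 0.03, 2.75]), array([ 0.1,  0. , -0.1]))
```

Emit:
{"method": "move_arm", "body": {"grip_force": 60, "rows": [[0,0,1.3,0,0,0,60],[0,0,2.6,0,0,0,60],[0,0,2.6,0,0,0,60],[0,0,2.6,0,0,0,60],[0,0,2.6,0,0,0,60],[0,0,2.6,0,0,0,5],[0,0,2.6,0,0,0,5],[0,0,2.6,0,0,0,5],[0,0,2.6,0,0,0,5],[0,0,2.6,0,0,0,5],[0,0,2.6,0,0,0,5],[0,0,2.6,0,0,0,5]]}}

```text
clock: 51.72
eef_pos: [0.5483, -0.3108, 0.0449]
eef_rot: [179.9, -0.0, 94.1]
contact_force: [0.5, 0.6, 5.3]
opening: 0.0145
grasp_force: 60.0
```

Emit:
{"method": "move_arm", "body": {"rows": [[0,0,-1,0,0,0,5],[0,0,-3,0,0,0,5],[0,0,-6,0,0,0,5],[0,0,-9,0,0,0,5],[0,0,-12,0,0,0,5],[0,0,-12,0,0,0,5],[0,0,-12,0,0,0,5],[0,0,-12,0,0,0,5],[0,0,-12,0,0,0,5],[0,0,-12,0,0,0,5]]}}

```text
clock: 52.55
eef_pos: [0.5467, -0.31, 0.1626]
eef_rot: [-179.9, -0.1, 94.1]
contact_force: [0.4, 0.9, -3.3]
opening: 0.0142
grasp_force: 59.0
```

Run:
```python
from plan import *
s=rec();show(s);print(s['grasp_force'])
w=get_image('wrist');cv2.imwrite('pics/v5.png',w['img']);bar(w,s,s['eef_pos'][2]-.046+.093)
side_balls();b=get_image('side');find(b,'cover');a=get_image('scene');find(a,'cover')
t=np.radians(-4.5);off=.0006
print(rel([.6337-off*np.sin(-t)*0,-.0295-off,.165],R.from_euler('xyz',[180,0,85.5],degrees=True),s))
```

```text
52.5 [ 0.5467 -0.31    0.1626] [-1.799e+02 -1.000e-01  9.410e+01] [ -5.  31.  44.  95. -24.  64.  50.] 0.014 [ 0.4  0.9 -3.3]
58.990845680236816
bar [256   0  17  22 300] c [ 0.5424 -0.1908] size mm [11.  6.] ang 85.6
bar [391   0  20  68 488] c [ 0.6052 -0.1898] size mm [35.  7.] ang 82.0
bar [ 239  182   29  147 3728] c [ 0.5467 -0.3097] size mm [14. 87.] ang 4.0
bar [365 257  28  38 578] c [ 0.6168 -0.3142] size mm [16. 26.] ang 5.2
side [ 0.677 -0.121  0.02 ] tray [ 0.675 -0.105  0.032] 52
side [ 0.584 -0.113  0.02 ] tray [ 0.583 -0.097  0.032] 52
side [ 0.682 -0.058  0.02 ] tray [ 0.68  -0.043  0.032] 54
side [ 0.588 -0.051  0.02 ] tray [ 0.588 -0.036  0.032] 50
cover [ 0.545 -0.249  0.174] 0.83
cover [ 0.501 -0.341  0.174] 0.58
(array([27.29, 10.69, -0.21]), array([-0.1, -0.1,  8.6]))
```

Emit:
{"method": "move_arm", "body": {"rows": [[1,0.4,-1,0,0,0.5,5],[3,1.2,-1,0,0,1.5,5],[5.5,2.1,-1,0,0,2.5,5],[8,3.1,-1,0,0,3.5,5],[10.5,4.1,-1,0,0,4.5,5],[13,5.1,-1,0,0,5.5,5],[15.5,6.1,-1,0,0,6.5,5],[18,7.1,-1,0,0,7.5,5],[20.5,8.1,-1,0,0,8.6,5],[23,9.1,-1,0,0,8.6,5],[25.5,10,-1,0,0,8.6,5],[27.3,10.6,-1,0,0,8.6,5],[27.3,10.6,-1,0,0,8.6,5],[27.3,10.6,-1,0,0,8.6,5],[27.3,10.6,-1,0,0,8.6,5],[27.3,10.6,-1,0,0,8.6,5],[27.3,10.6,-1,0,0,8.6,5],[27.3,10.6,-1,0,0,8.6,5]]}}

```text
clock: 54.35
eef_pos: [0.6335, -0.0319, 0.1746]
eef_rot: [180.0, -0.0, 85.4]
contact_force: [-0.2, -0.5, -2.9]
opening: 0.0145
grasp_force: 59.0
```

Run:
```python
from plan import *
s=rec();show(s);print(s['grasp_force'],rel([.6337,-.0297,.085],R.from_euler('xyz',[180,0,85.5],degrees=True),s))
```

```text
54.4 [ 0.6335 -0.0319  0.1746] [180.   -0.   85.4] [-32.  31.  46.  94. -24.  65.  15.] 0.014 [-0.2 -0.5 -2.9]
59.012319445610046 (array([ 0.21, -0.  ,  8.96]), array([ 0. , -0. , -0.1]))
```

Emit:
{"method": "move_arm", "body": {"rows": [[0.2,0,2,0,0,0,5],[0.2,0,4,0,0,0,5],[0.2,0,6,0,0,0,5],[0.2,0,8,0,0,0,5],[0.2,0,9,0,0,0,5],[0.2,0,9,0,0,0,5],[0.2,0,9,0,0,0,5],[0.2,0,9,0,0,0,5],[0.2,0,9,0,0,0,5],[0.2,0,9,0,0,0,5]]}}

```text
clock: 55.18
eef_pos: [0.6346, -0.0288, 0.0856]
eef_rot: [179.9, -0.1, 85.5]
contact_force: [-0.6, 0.4, -3.3]
opening: 0.0143
grasp_force: 59.0
```

Run:
```python
from plan import *
s=rec();show(s);print(s['grasp_force'],rel([.6337,-.0297,.053],R.from_euler('xyz',[180,0,85.5],degrees=True),s))
```

```text
55.2 [ 0.6346 -0.0288  0.0856] [ 1.799e+02 -1.000e-01  8.550e+01] [-30.  37.  42.  99. -29.  56.  19.] 0.014 [-0.6  0.4 -3.3]
59.02899205684662 (array([-0.1 , -0.09,  3.26]), array([ 0.1, -0.1,  0. ]))
```

Emit:
{"method": "move_arm", "body": {"rows": [[-0.1,-0.1,0.5,0,0,0,5],[-0.1,-0.1,1.0,0,0,0,5],[-0.1,-0.1,1.4,0,0,0,5],[-0.1,-0.1,1.8,0,0,0,5],[-0.1,-0.1,2.1,0,0,0,5],[-0.1,-0.1,2.1,0,0,0,5],[-0.1,-0.1,2.1,0,0,0,5],[-0.1,-0.1,2.1,0,0,0,5]]}}

```text
clock: 55.85
eef_pos: [0.6329, -0.0297, 0.0635]
eef_rot: [180.0, -0.0, 85.5]
contact_force: [0.6, -0.6, -3.1]
opening: 0.0148
grasp_force: 59.0
```

No contact force at rim height 19 mm, so the rim is past the wall top. I continue down to the plate.

Emit:
{"method": "move_arm", "body": {"rows": [[0,0,0.3,0,0,0,5],[0,0,0.6,0,0,0,5],[0,0,0.9,0,0,0,5],[0,0,1.05,0,0,0,5],[0,0,1.05,0,0,0,5],[0,0,1.05,0,0,0,5],[0,0,1.05,0,0,0,5]]}}

```text
clock: 56.43
eef_pos: [0.6327, -0.0295, 0.0529]
eef_rot: [180.0, -0.1, 85.5]
contact_force: [-1.2, 0.2, -1.5]
opening: 0.0144
grasp_force: 59.3
```

Emit:
{"method": "move_arm", "body": {"rows": [[0,0,0.05,0,0,0,5],[0,0,0.05,0,0,0,25],[0,0,0.05,0,0,0,50],[0,0,0.05,0,0,0,60],[0,0,0.05,0,0,0,60],[0,0,0.05,0,0,0,60],[0,0,-2,0,0,0,60],[0,0,-5,0,0,0,60],[0,0,-9,0,0,0,60],[0,0,-13,0,0,0,60],[0,0,-17,0,0,0,60],[-4,0,-17,0,0,0,60],[-6,0,-17,0,0,0,60],[-6,0,-17,0,0,0,60],[-6,0,-17,0,0,0,60],[-6,0,-17,0,0,0,60],[-6,0,-17,0,0,0,60]]}}

```text
clock: 57.85
eef_pos: [0.6282, -0.0881, 0.2223]
eef_rot: [-180.0, -0.1, 85.6]
contact_force: [-0.3, -0.3, 0.3]
opening: 0.0513
grasp_force: 0.0
```

Run:
```python
from plan import *
s=rec();show(s);w=get_image('wrist');bar(w,s,.101)
a=get_image('scene');b=get_image('side')
for p in (w,a,b): print('-');find(p,'measuring_cup');find(p,'cover',3);find(p,'truffle_0');find(p,'nut_0')
# side: bar & roof
im=b['img'].astype(int)
u,v=pix(b,[.6337,-.0295,.101]);u,v=int(u),int(v)
m=(im[...,2]-im[...,0]>35).astype(np.uint8);m[:v-25]=0;m[v+25:]=0;m[:,:u-20]=0;m[:,u+20:]=0
n,lab,st,c=cv2.connectedComponentsWithStats(m)
for i in range(1,n):
    if st[i,4]>20: print('side bar',ray(b,*c[i],.098).round(3),st[i])
def edge(p,n,X0,X1):  # rim outline
    return pix(p,X0)
# cup: compare crop at cup with start picture
A=cv2.imread('pics/a.png').astype(int);B=cv2.imread('pics/b.png').astype(int)
for p,O in((a,A),(b,B)):
    u,v=map(int,pix(p,[.432,.055,.035])); print('cup diff',np.abs(p['img'].astype(int)-O)[v-16:v+17,u-14:u+15].mean().round(1))
```

```text
57.9 [ 0.6282 -0.0881  0.2223] [-1.80e+02 -1.00e-01  8.56e+01] [-28.  29.  48.  91. -22.  70.  19.] 0.051 [-0.3 -0.3  0.3]
bar [371  55  16  33 303] c [0.7643 0.0174] size mm [11. 34.] ang 12.1
bar [247  78  15  48 452] c [ 0.6339 -0.0102] size mm [46. 12.] ang 85.5
-
measuring_cup [0.415 0.062 0.044] 0.64
measuring_cup [ 0.394 -0.395  0.063] 0.6
cover [ 0.634 -0.025  0.061] 0.76
-
measuring_cup [0.421 0.049 0.05 ] 0.73
measuring_cup [ 0.375 -0.375  0.048] 0.66
cover [ 0.596 -0.068  0.064] 0.65
nut_0 [0.72  0.328 0.006] 0.47
-
measuring_cup [ 0.382 -0.353  0.047] 0.76
measuring_cup [0.426 0.072 0.046] 0.75
cover [0.63  0.013 0.061] 0.82
side bar [ 0.633 -0.02   0.098] [240 176   7  17  62]
cup diff 20.7
cup diff 32.8
```

```bash
python3 -c "
from station import *
print(close_job())"
```

```text
the job is handed in; nothing more can be done
None
```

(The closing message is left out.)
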